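Ready the resist bottle carrier

TASK

Get the bottle carrier ready to go: first swing its yellow prop leg all the way out until it seats in its end detent, then stand every amber sample bottle on the bench upright in a cell of its own, fully down, and twist each cap clockwise until it is fully tight. Last, swing the blue-gripped carry handle up and over past upright until it seats. Leave the other things on the bench as they are.

Things in the scene. Friction and masses are not known exactly. Their poses are not given: they have to be found in the camera images.
- carrier: White bottle carrier, fixed to the bench: open tray 278 mm long (its x), 70 wide (y), 5 mm walls 45 high, 5 mm dividers make 4 cells in a row along x, each 63 x 60 mm inside. At x = -145 and +145 mm a block 12 mm thick, 72 high bears the handle. Origin: centre of the underside, on the bench. Prop leg on its -y side; handle lies folded over on its +y side.
- cell0 (a point): Centre of the inner floor of the -x end cell of the carrier, 5 mm above the bench; axes as the carrier's. Cells are 68 mm apart.
- cell1 (a point): Centre of the inner floor of the second cell from the -x end of the carrier, 5 mm above the bench; axes as the carrier's. Cells are 68 mm apart.
- cell2 (a point): Centre of the inner floor of the third cell from the -x end of the carrier, 5 mm above the bench; axes as the carrier's. Cells are 68 mm apart.
- cell3 (a point): Centre of the inner floor of the +x end cell of the carrier, 5 mm above the bench; axes as the carrier's. Cells are 68 mm apart.
- leg (a joint): Yellow prop leg on the carrier, a bar 115 mm long, 14 wide, top 20 mm above the bench, on a vertical hinge. 0 = folded along the carrier's -y side, pointing to the carrier's -x; grows counter-clockwise from above as it swings out; 1.6 rad = fully out, seated. A toggle resists with up to 0.13 N m and turns it back if let go before about 0.9 rad; past about 1.3 it snaps out into its seat.
- leg_hinge (a point): Point on the leg's vertical hinge axis, 45 mm above the bench (carrier frame: 50, -70 mm).
- leg_knob (a point): Point on the axis of the red upright round peg at the tip of the leg, 16 mm in diameter, reaching from 18 to 60 mm above the bench; this point is 45 mm above the bench and 110 mm from the hinge axis.
- handle (a joint): Carry handle, a U of 8 mm rod, arms 140 mm, 0.2 kg, turning about an axis along the carrier's x, 60 mm above the bench at carrier y = 0. 0 = folded down on the +y side, grip 10 degrees above level; grows as it rises; 1.396 = upright; 1.745 = seated, leaning 20 degrees past upright to -y. Swings freely: let go short of upright it falls back, past upright it falls into its seat.
- handle_grip (a point): Middle of the handle's blue round grip, 16 mm in diameter and 120 mm long along the carrier's x, 140 mm from the handle's axis; 84 mm above the bench when folded.
- bottle_a: Amber square sample bottle with a white cap: 50 x 50 mm, 60 to the shoulder, 94 mm high with cap, about 0.25 kg; origin: centre of its underside, z up. The round cap, 40 mm in diameter, from 70 to 94 mm above the underside, stays captive on the bottle and can carry its weight. A white mark lies on the shoulder on the bottle's +x side. May be absent.
- cap_a (a joint): Turn of the white cap on bottle_a, clockwise seen from above (tightening) counted positive: 1.5 rad = fully tight at its stop, 0 = fully loose; the black line on the cap then points 1.5 rad counter-clockwise of the bottle's white mark, and points at the mark when tight. Friction torque 0.04 N m.
- bottle_b: Amber square sample bottle with a green cap: 50 x 50 mm, 60 to the shoulder, 94 mm high with cap, about 0.25 kg; origin: centre of its underside, z up. The round cap, 40 mm in diameter, from 70 to 94 mm above the underside, stays captive on the bottle and can carry its weight. A white mark lies on the shoulder on the bottle's +x side. May be absent.
- cap_b (a joint): Turn of the green cap on bottle_b, clockwise seen from above (tightening) counted positive: 1.5 rad = fully tight at its stop, 0 = fully loose; the white line on the cap then points 1.5 rad counter-clockwise of the bottle's white mark, and points at the mark when tight. Friction torque 0.04 N m.
- bottle_c: Amber square sample bottle with a blue cap: 50 x 50 mm, 60 to the shoulder, 94 mm high with cap, about 0.25 kg; origin: centre of its underside, z up. The round cap, 40 mm in diameter, from 70 to 94 mm above the underside, stays captive on the bottle and can carry its weight. A white mark lies on the shoulder on the bottle's +x side. May be absent.
- cap_c (a joint): Turn of the blue cap on bottle_c, clockwise seen from above (tightening) counted positive: 1.5 rad = fully tight at its stop, 0 = fully loose; the white line on the cap then points 1.5 rad counter-clockwise of the bottle's white mark, and points at the mark when tight. Friction torque 0.04 N m.
- bottle_d: Amber square sample bottle with a red cap: 50 x 50 mm, 60 to the shoulder, 94 mm high with cap, about 0.25 kg; origin: centre of its underside, z up. The round cap, 40 mm in diameter, from 70 to 94 mm above the underside, stays captive on the bottle and can carry its weight. A white mark lies on the shoulder on the bottle's +x side. May be absent.
- cap_d (a joint): Turn of the red cap on bottle_d, clockwise seen from above (tightening) counted positive: 1.5 rad = fully tight at its stop, 0 = fully loose; the white line on the cap then points 1.5 rad counter-clockwise of the bottle's white mark, and points at the mark when tight. Friction torque 0.04 N m.
- dish: Small clear round dish, 56 mm wide, 16 mm high, among the bottles; not part of the job, to be left alone; origin at the centre of its underside.
- wash: White wash bottle, 60 mm wide, 170 mm high; not part of the job, to be left alone; origin at the centre of its underside.
- wafercase: Flat blue round wafer case, 100 mm wide, 22 mm high; not part of the job, to be left alone; origin at the centre of its underside.
- tipbox: Grey box 60 x 45 x 40 mm; not part of the job, to be left alone; origin at the centre of its underside.
- jar: Small glass jar with yellow cap, 50 mm wide, 60 mm high; not part of the job, to be left alone; origin at the centre of its underside.
- driver: Screwdriver, 160 mm long, lying down; not part of the job, to be left alone; origin at its lower middle.
There are look-alikes about, which are no part of the job. Leave any pink or turquoise look-alike of the bottle_a alone. What is shaped like the bottle_b but purple is not meant.

How it is judged:
On the way, in this order (a step that is already met when the one before it is completed fails the run):
1. the prop leg is swung fully out and seated (value of joint leg above 1.53 rad), for 0.3 s.
2. every bottle stands fully down in a cell of the carrier with its cap tight, the handle still down ((distance between bottle_a and cell0 below 0.013 m or distance between bottle_a and cell1 below 0.013 m or distance between bottle_a and cell2 below 0.013 m or distance between bottle_a and cell3 below 0.013 m) and angle between each of bottle_a, bottle_b, bottle_c, bottle_d's own z axis and vertical below 0.12 rad and value of joint each of cap_a, cap_b, cap_c, cap_d above 1.36 rad and (distance between bottle_b and cell0 below 0.013 m or distance between bottle_b and cell1 below 0.013 m or distance between bottle_b and cell2 below 0.013 m or distance between bottle_b and cell3 below 0.013 m) and (distance between bottle_c and cell0 below 0.013 m or distance between bottle_c and cell1 below 0.013 m or distance between bottle_c and cell2 below 0.013 m or distance between bottle_c and cell3 below 0.013 m) and (distance between bottle_d and cell0 below 0.013 m or distance between bottle_d and cell1 below 0.013 m or distance between bottle_d and cell2 below 0.013 m or distance between bottle_d and cell3 below 0.013 m) and value of joint handle below 1.2 rad), for 0.2 s.
3. the carry handle is swung over and seated (value of joint handle above 1.67 rad), for 0.3 s.
At the end, for the whole second after the job is handed in: Leg out to at least 1.53 rad; each bottle that is present within 13 mm of the centre of a cell's floor, tilted less than 0.12 rad, its cap turned past 1.36 rad, at rest; handle past 1.67 rad and still ((distance between bottle_a and cell0 below 0.013 m or distance between bottle_a and cell1 below 0.013 m or distance between bottle_a and cell2 below 0.013 m or distance between bottle_a and cell3 below 0.013 m) and angle between each of bottle_a, bottle_b, bottle_c, bottle_d's own z axis and vertical below 0.12 rad and value of joint each of cap_a, cap_b, cap_c, cap_d above 1.36 rad and (distance between bottle_b and cell0 below 0.013 m or distance between bottle_b and cell1 below 0.013 m or distance between bottle_b and cell2 below 0.013 m or distance between bottle_b and cell3 below 0.013 m) and (distance between bottle_c and cell0 below 0.013 m or distance between bottle_c and cell1 below 0.013 m or distance between bottle_c and cell2 below 0.013 m or distance between bottle_c and cell3 below 0.013 m) and (distance between bottle_d and cell0 below 0.013 m or distance between bottle_d and cell1 below 0.013 m or distance between bottle_d and cell2 below 0.013 m or distance between bottle_d and cell3 below 0.013 m) and value of joint leg above 1.53 rad and value of joint handle above 1.67 rad and velocity of joint handle below 0.1 rad/s and linear speed of each of bottle_a, bottle_b, bottle_c, bottle_d below 0.03 m/s); the robot touches nothing.
It fails at once if a thing that is not part of the job is pushed more than 60 mm from its place (distance of any of wash, wafercase, tipbox, jar, driver from where it was at the start of the episode above 0.06 m).
It fails at once if the small dish is tipped over (angle between dish's own z axis and vertical above 0.8 rad).
Of bottle_a, bottle_b, bottle_c, bottle_d only 3 to 4 are there at a start; the rules pass over those that are not, and their reading is None.
At some moment in a run one of bottle_a, bottle_b, bottle_c, bottle_d may be knocked a few centimetres aside while the robot is not near it.
Once in a run the grip may slacken for a moment while it holds something.
It also fails if it takes over 210 s, if anything falls off the work surface, if the arm or the gripper's body presses on something with over 40 N, if the wrist force passes 120 N, or if a joint passes its speed limit or range.

ROBOT

A 6-joint arm with a two-finger parallel gripper is mounted at the origin on the work surface. World frame = base frame: x ahead of the robot, y to its left, z up, the work surface at z = 0. Lengths are in m, angles in rad, forces in N, time in s.
With the tool pointing down it reaches from about 0.225 to 0.725 m from the base axis. Payload 3.1 kg.
Tool frame: the origin (TCP) lies at the very end of the fingers, on their centre line; the grasp point (between the pads) lies grasp_offset behind it (grasp_offset is the distance from the TCP to the grasp point, in m); z points along the fingers, y is the line along which they close (so a half turn about z gives the same grasp; the last joint's range is limited). The gripper opens to 85 mm and grips with 20 to 120 N. Pads are 22 mm wide; open, the fingers measure 114 mm over their backs; the gripper's body (76 mm by 85 mm) begins 54 mm behind the grasp point. The pads swing forward as they close: fully open they stand 13 mm farther back than shut.
Start: joints at [-1.351, 0.048, 0.099, 1.622, 0, 1.443], TCP at [0.179, -0.494, 0.231] pointing down, gripper open.
Joint ranges: [-2.91, 2.91], [-0.99, 1.94], [-1.21, 1.42], [-2.12, 2.29], [-1.49, 1.47], [-3.14, 3.14]. Speed limits (rad/s): [2.79, 2.79, 3.14, 3.14, 3.14, 3.14].

INTERFACE

Orientations are given as a unit quaternion [w, x, y, z].
In Python, from plant import * gives the robot as it stands. The module is installed in compiled form; this text tells all that it offers.
- The arm moves only by the tool arm_command, never from a script. Its arguments are lists of equal length, an entry for each row: "hand": the finger opening in cm, from 0 to 8.54; "delta_pos": the shift along the tool's x, y, z in cm, a list of three; "twist": the turn about the tool's z in degrees. In form: {"hand": [hand, ...], "delta_pos": [[x, y, z], ...], "twist": [twist, ...]}. A call has 1 to 5 rows; each row shifts and turns the commanded pose from where the row before left it, along the tool's axes as they then stand; what a row does not reach is not made up. A row lasts 1/8 s, in which the tool goes at most 62.5 mm and 10.7 degrees, less where a joint would pass 70% of its speed; a pose out of reach is approached as far as the arm can. A call is refused whole if a number of a shift passes 6.25 or a number of a turn 10.7, either way. A call with a gripper value outside its range is refused whole. The fingers move at their own pace and stop on an object; "force" is the grip in N (left out, the last holds). Time passes only in rows, so rows that do not move let the fingers close. It gives the time, the measured TCP pose, the force, the opening and the grip force at its end, in the units of the state.
- sense(): the state, without advancing time (a new reading comes with each control period).
- snapshot(name): name is "side" or "top"; returns a dict with "image" (420x560x3 uint8, red, green, blue), "z_map" (420x560 float32, m along the optical axis (not along the pixel's ray), 0 where there is no reading), "vfov" (degrees; the focal length in pixels is half the picture's height over the tangent of half this angle, whatever the lens; pixels are square), "cx", "cy" (the principal point, pixels), "R" (3x3) and "t" (3): a world point X has camera coordinates R X + t. Camera axes: x right, y down, z forward; pixel columns grow to the right and rows downward; lengths in m; the calibration is good to about 2 mm. A picture is of the moment at which its call begins.
- job_done(): hands the job in; it is judged then, once.
Trained networks look in the newest picture that a camera, given by its name, has taken for a name from the list of things; names that differ only in an ending like _2 or _b are one class to them, and where a whole thing is asked for, a point or a joint stands for the part that bears it (a point fixed in the world has none). Each returns a list of dicts, best first, with "confidence" (0 to 1); they miss things now and then, are a little off and sometimes report something else, mostly with a low value. They report only what shows in the picture. A call takes as long as a camera call. They do not tell look-alikes from the thing itself.
- spot_in(name, camera): "at" ([column, row] in pixels, amid what is visible of it).
- regions_of(name, camera): "mask" (420x560 bool, what is visible of it) and "at" ([column, row] in pixels, amid what is visible of it).
The state is a dict: "time": time; "qpos": joint angles; "dq": joint speeds; "joint_efforts": joint torques, N m; "ee_pos": TCP position; "eef_rot": TCP orientation; "wrist_force": force on the tool from outside, world axes, zero at the start; "torque": the same for the moment, N m; "width": finger opening in m; "grip_force": force on a finger pad.
Only numpy, scipy, OpenCV 4.12 (cv2) and the standard library are available. Lean on these libraries where they do the work, as an engineer would, in place of code of your own. Each camera call takes 0.05 s, during which the arm holds its last target. There are 200 camera calls.

## Working session

There is one attempt and no reset: what is moved stays moved. The work goes in short steps, Python scripts to look and compute and a tool call to move; the robot and the scene stay as the last step left them, time stands still between calls to the robot, and variables do not carry over. Pictures are saved under pics/ and viewed, at most 14 in all, crops included, and the job is handed in when it is done.

Besides the shell and the picture viewer there is one more tool, called after "Emit:" in YAML: its name, and indented under it one key for each argument. arm_command: Moves the arm, as the interface text tells. Its arguments: {"type":"object","properties":{"hand":{"type":"array"},"delta_pos":{"type":"array"},"twist":{"type":"array"},"force":{"type":"number"}},"required":["hand","delta_pos","twist"]}

```bash
mkdir -p pics
cat > h.py <<'E'
from plant import *
import numpy as np, cv2
def snap(n):
    s=snapshot(n); s['f']=210/np.tan(np.radians(s['vfov'])/2); return s
def pix2w(s,u,v,z=None):
    if z is None: z=s['z_map'][int(round(v)),int(round(u))]
    c=np.array([(u-s['cx'])/s['f']*z,(v-s['cy'])/s['f']*z,z]); return s['R'].T@(c-s['t'])
def onplane(s,u,v,h):
    d=s['R'].T@np.array([(u-s['cx'])/s['f'],(v-s['cy'])/s['f'],1]); o=-s['R'].T@s['t']; return o+d*(h-o[2])/d[2]
def w2pix(s,X):
    c=s['R']@np.array(X)+s['t']; return np.array([c[0]/c[2]*s['f']+s['cx'],c[1]/c[2]*s['f']+s['cy']])
def cloud(s):
    v,u=np.mgrid[:420,:560]; z=s['z_map']
    c=np.stack([(u-s['cx'])/s['f']*z,(v-s['cy'])/s['f']*z,z],-1)-s['t']; return c@s['R']
def save(n,im,k=1): cv2.imwrite('pics/'+n+'.png',cv2.resize(im[:,:,::-1],None,fx=k,fy=k,interpolation=cv2.INTER_CUBIC))
E
python3 - <<'E'
from h import *
st=sense(); print(st)
for n in ('top','side'):
    s=snap(n); save(n+'0',s['image'],1.4); print(n,s['vfov'],s['cx'],s['cy'],s['R'].round(3).tolist(),s['t'].round(3), (s['z_map']==0).mean())
    for k in ('carrier','leg','leg_knob','leg_hinge','handle','handle_grip','bottle_a','bottle_b','cell0','dish','wash','wafercase','tipbox','jar','driver'):
        try:
            for d in spot_in(k,n): 
                a=d['at']; print(k,np.round(a),round(d['confidence'],2),pix2w(s,*a).round(3))
        except Exception as e: print(k,e)
E
```

```text
{'time': 0.0, 'qpos': array([-1.35081207e+00,  4.87389797e-02,  9.75595052e-02,  1.62198865e+00,
       -7.27696633e-06,  1.44298609e+00]), 'dq': array([-1.46540106e-03, -1.23217838e-03,  1.79067546e-03, -3.55807257e-05,
        8.32919657e-04, -7.20617281e-04]), 'joint_efforts': array([ 3.88568524e-04, -3.38783169e+01,  3.20014286e+01,  2.01016024e-02,
       -1.26747473e-04, -7.25509977e-06]), 'ee_pos': array([ 0.17877782, -0.49296376,  0.23010406]), 'eef_rot': array([-1.18446982e-03,  9.84917245e-01,  1.73022006e-01, -5.82697050e-05]), 'wrist_force': array([ 0.67592631, -0.38574139,  0.40216918]), 'torque': array([-0.02740461,  0.01729276,  0.04963929]), 'grip_force': 0.0, 'width': 0.08544445170748306}
top 45.81940902689056 281.48200645433604 209.0202659957538 [[0.002, -1.0, -0.017], [-0.994, 0.0, -0.107], [0.107, 0.017, -0.994]] [-1.000e-03  5.230e-01  1.335e+00] 0.00407312925170068
carrier [199. 212.] 0.82 [0.513 0.224 0.042]
leg [225. 220.] 0.65 [0.493 0.155 0.022]
leg_knob [226. 216.] 0.79 [0.504 0.152 0.018]
leg_hinge [228. 222.] 0.63 [0.49  0.148 0.002]
handle [146. 207.] 0.
[... 2428 characters left out ...]
1]
bottle_b [249. 126.] 0.86 [ 0.681 -0.374  0.063]
bottle_b [268. 108.] 0.68 [ 0.626 -0.477  0.063]
bottle_b [271. 143.] 0.63 [ 0.591 -0.314  0.044]
bottle_b [311. 144.] 0.62 [ 0.445 -0.305  0.065]
bottle_b [313. 185.] 0.59 [ 0.422 -0.12   0.063]
bottle_b [274. 173.] 0.57 [ 0.557 -0.154  0.064]
bottle_b [268. 283.] 0.45 [0.518 0.259 0.045]
cell0 [268. 279.] 0.97 [0.524 0.224 0.009]
wash [223. 350.] 0.75 [0.599 0.502 0.1  ]
wafercase [301. 118.] 0.81 [ 0.499 -0.481  0.025]
tipbox [329. 214.] 0.52 [ 0.361 -0.021  0.04 ]
jar [224. 158.] 0.67 [0.383 1.064 1.406]
jar [271. 140.] 0.51 [ 0.59  -0.312  0.062]
driver [264. 305.] 0.71 [0.523 0.308 0.001]
driver [355. 125.] 0.44 [ 0.294 -0.472  0.025]
```

View pics/top0.png

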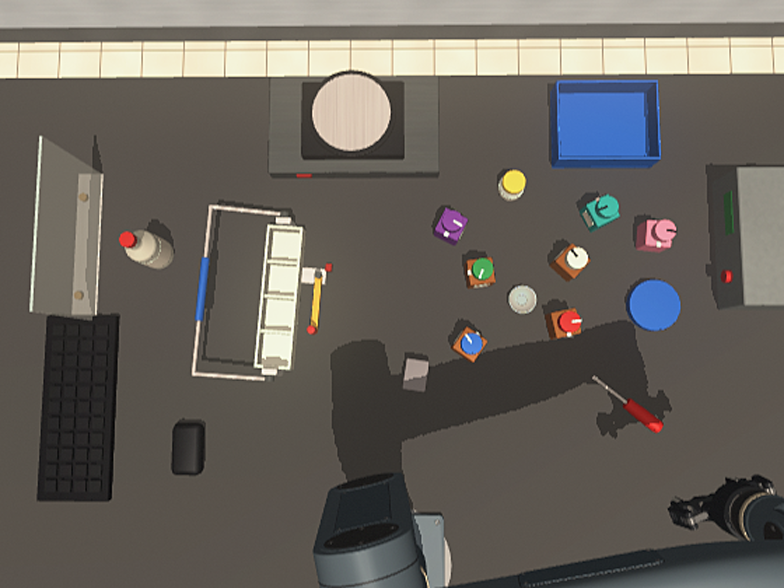

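View pics/side0.png

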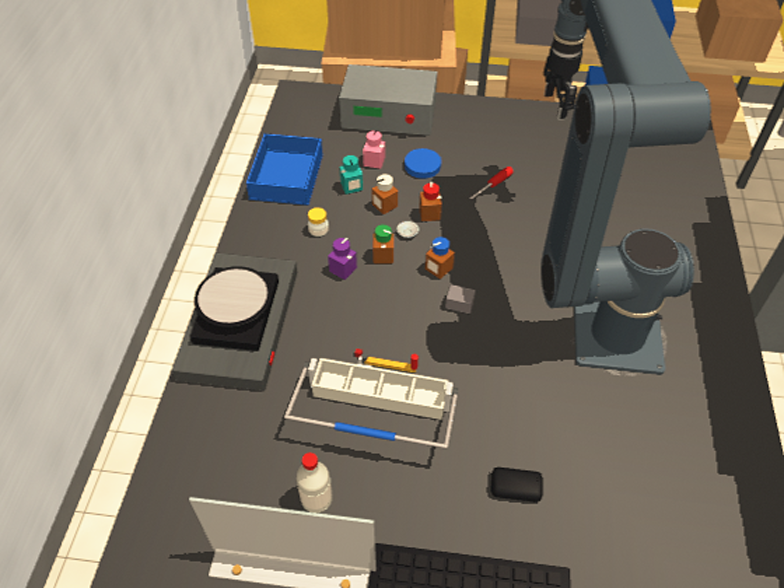

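Four amber bottles are present. At original top-image pixels (shown /1.4), they are white cap (410,185), green (344,193), blue (335,246) and red (405,231). Purple (323,160), turquoise (430,151) and pink (470,167) are look-alikes. The carrier is at (199,212), with its leg tip near (223,235) on the robot side. Next I'll measure precisely and take an enlarged crop.

```bash
cat > meas.py <<'E'
from h import *
import sys
HUES={'a':None,'b':(45,80),'c':(100,125),'d':(172,6)}
def capmask(s,P,k):
    hsv=cv2.cvtColor(s['image'],cv2.COLOR_RGB2HSV); H,S,V=hsv[...,0].astype(int),hsv[...,1],hsv[...,2]
    z=(P[...,2]>.08)&(P[...,2]<.108)
    if k=='a': m=(S<60)&(V>150)
    else:
        lo,hi=HUES[k]; m=((H>=lo)&(H<=hi)) if lo<hi else ((H>=lo)|(H<=hi)); m&=(S>110)
    return m&z
def bottles(box=(.35,.72,-.45,-.06)):
    out={}
    for n in ('top','side'):
        s=snap(n); P=cloud(s)
        inb=(P[...,0]>box[0])&(P[...,0]<box[1])&(P[...,1]>box[2])&(P[...,1]<box[3])
        for k in 'abcd':
            m=capmask(s,P,k)&inb
            nn,l,stt,c=cv2.connectedComponentsWithStats(m.astype(np.uint8))
            if nn<2: print(n,k,'none'); continue
            i=1+np.argmax(stt[1:,4]); q=P[(l==i)&(P[...,2]>.087)]
            if len(q)<5: continue
            (cc,r)=cv2.minEnclosingCircle(q[:,:2].astype(np.float32))
            print(n,k,'px',c[i].round(0),'n',len(q),'mean',q.mean(0).round(4),'circ',np.round(cc,4),round(r,4))
E
python3 - <<'E'
from meas import *
import plant
print([x for x in dir(plant) if not x.startswith('_')], getattr(plant,'grasp_offset',None))
bottles()
s=snap('top');P=cloud(s)
im=s['image']
def rect(m,t):
    q=P[m].astype(np.float32); print(t,len(q),cv2.minAreaRect(q[:,:2]),q.mean(0).round(4))
reg=(P[...,0]>.33)&(P[...,0]<.72)&(P[...,1]>.12)&(P[...,1]<.42)
hsv=cv2.cvtColor(im,cv2.COLOR_RGB2HSV)
z=P[...,2]
w=reg&(hsv[...,1]<70)&(hsv[...,2]>140)
rect(w&(z>.04)&(z<.05)&(P[...,1]<.3),'wall');
m=(reg&(z>.065)&(z<.08)&(P[...,1]<.3)&w)
n,l,st,c=cv2.connectedComponentsWithStats(m.astype(np.uint8))
for i in range(1,n):
    if st[i,4]>4: rect(l==i,'block')
hm=reg&(hsv[...,0]>100)&(hsv[...,0]<125)&(hsv[...,1]>120)&(z>.07); rect(hm,'grip')
k=reg&((hsv[...,0]<6)|(hsv[...,0]>172))&(hsv[...,1]>130)
n,l,st,c=cv2.connectedComponentsWithStats(k.astype(np.uint8))
for i in range(1,n):
    if st[i,4]>3: q=P[l==i]; print('red',c[i],len(q),q.mean(0).round(4),q.max(0).round(3)); 
y=reg&(hsv[...,0]>18)&(hsv[...,0]<32)&(hsv[...,1]>150); rect(y,'yellow')
s2=snap('side');P2=cloud(s2);hsv=cv2.cvtColor(s2['image'],cv2.COLOR_RGB2HSV)
reg=(P2[...,0]>.33)&(P2[...,0]<.72)&(P2[...,1]>.12)&(P2[...,1]<.42)
k=reg&((hsv[...,0]<6)|(hsv[...,0]>172))&(hsv[...,1]>130)
n,l,st,c=cv2.connectedComponentsWithStats(k.astype(np.uint8))
for i in range(1,n):
    if st[i,4]>3: q=P2[l==i]; print('red side',c[i],len(q),q.mean(0).round(4),q.max(0).round(3)); 
P=P2;z=P[...,2];w=reg&(hsv[...,1]<70)&(hsv[...,2]>130);rect(w&(z>.04)&(z<.05)&(P[...,1]<.3),'wall side')
hm=reg&(hsv[...,0]>100)&(hsv[...,0]<125)&(hsv[...,1]>120)&(z>.07); rect(hm,'grip side')
a=cv2.resize(im[160:280,310:430],None,fx=4.1,fy=4.1,interpolation=cv2.INTER_CUBIC)
cv2.imwrite('pics/crop_top.png',a[:,:,::-1])
a=cv2.resize(s2['image'][100:210,230:330],None,fx=5,fy=5,interpolation=cv2.INTER_CUBIC)
cv2.imwrite('pics/crop_side.png',a[:,:,::-1])
E
```

```text
['MotionError', 'grasp_offset', 'job_done', 'regions_of', 'sense', 'snapshot', 'spot_in'] 0.0187
top a px [412. 184.] n 161 mean [ 0.5807 -0.3426  0.0937] circ [ 0.5817 -0.3423] 0.0193
top b px [344. 192.] n 162 mean [ 0.5618 -0.1657  0.0938] circ [ 0.5613 -0.1657] 0.0197
top c px [336. 245.] n 160 mean [ 0.4215 -0.1439  0.0935] circ [ 0.4213 -0.1437] 0.0197
top d px [406. 230.] n 166 mean [ 0.4617 -0.3242  0.094 ] circ [ 0.4613 -0.3258] 0.0198
side a px [275. 128.] n 50 mean [ 0.579  -0.3412  0.0937] circ [ 0.5825 -0.3389] 0.0204
side b px [273. 166.] n 76 mean [ 0.563  -0.1631  0.0929] circ [ 0.5636 -0.1635] 0.0219
side c px [315. 175.] n 78 mean [ 0.4211 -0.1419  0.0929] circ [ 0.4233 -0.1437] 0.0226
side d px [307. 136.] n 71 mean [ 0.4637 -0.3221  0.0935] circ [ 0.463  -0.3232] 0.02Traceback (most recent call last):
  File "<stdin>", line 13, in <module>
  File "<stdin>", line 8, in rect
cv2.error: OpenCV(4.12.0) /io/opencv/modules/imgproc/src/convhull.cpp:143: error: (-215:Assertion failed) total >= 0 && (depth == CV_32F || depth == CV_32S) in function 'convexHull'
```

Emit:
arm_command:
  hand: [8.5,8.5,8.5,8.5,8.5]
  delta_pos:
    - [0,0,-2]
    - [0,0,0]
    - [0,0,0]
    - [0,0,0]
    - [0,0,0]
  twist: [-10.6,-10.6,-10.6,-10.6,-10.6]

```text
time: 2.38
ee_pos: [0.1789, -0.4936, 0.2513]
eef_rot: [0.0, 0.802, 0.597, 0.0]
wrist_force: [0.7, -0.0, -0.5]
width: 0.0848
grip_force: 0.0
```

```bash
cat > car.py <<'E'
from meas import *
def carr(n):
    s=snap(n);P=cloud(s);im=s['image'];z=P[...,2]
    def rect(m,t):
        q=P[m]; 
        if len(q)>3: print(n,t,len(q),cv2.minAreaRect(np.ascontiguousarray(q[:,:2],np.float32)),q.mean(0).round(4))
    reg=(P[...,0]>.33)&(P[...,0]<.72)&(P[...,1]>.0)&(P[...,1]<.42)
    hsv=cv2.cvtColor(im,cv2.COLOR_RGB2HSV)
    w=reg&(hsv[...,1]<70)&(hsv[...,2]>140)
    rect(w&(z>.04)&(z<.05)&(P[...,1]<.3)&(P[...,1]>.16),'wall')
    m=(reg&(z>.066)&(z<.08)&(P[...,1]<.3)&w)
    k=reg&((hsv[...,0]<6)|(hsv[...,0]>172))&(hsv[...,1]>130)
    for mm,t in ((m,'block'),(k,'red')):
        nn,l,st,c=cv2.connectedComponentsWithStats(mm.astype(np.uint8))
        for i in range(1,nn):
            if st[i,4]>3: print(c[i].round(1)); rect(l==i,t); print(P[l==i].max(0).round(3))
    rect(reg&(hsv[...,0]>100)&(hsv[...,0]<125)&(hsv[...,1]>120)&(z>.07),'grip')
    rect(reg&(hsv[...,0]>18)&(hsv[...,0]<32)&(hsv[...,1]>150),'yellow')
    return s
E
python3 - <<'E'
from car import *
s=carr('top');s2=carr('side')
cv2.imwrite('pics/crop_top.png',cv2.resize(s['image'][160:280,310:430],None,fx=4.9,fy=4.9,interpolation=cv2.INTER_CUBIC)[:,:,::-1])
cv2.imwrite('pics/crop_side.png',cv2.resize(s2['image'][100:210,230:330],None,fx=5,fy=5,interpolation=cv2.INTER_CUBIC)[:,:,::-1])
E
```

```text
top wall 515 ((0.5143963098526001, 0.2242659628391266), (0.07105876505374908, 0.27891531586647034), 85.79847717285156) [0.5137 0.2249 0.0445]
[182.1 150.9]
top block 61 ((0.6761518716812134, 0.2658120393753052), (0.06654494255781174, 0.007760580163449049), 84.66572570800781) [0.676  0.2671 0.0727]
[0.682 0.299 0.079]
[201.9 157.2]
top block 49 ((0.6595053672790527, 0.21315282583236694), (0.028168300166726112, 0.012705511413514614), 87.90406799316406) [0.6588 0.2134 0.0715]
[0.666 0.227 0.078]
[191.7 265.3]
top block 48 ((0.37032783031463623, 0.23431357741355896), (0.010498164221644402, 0.027228467166423798), 0.14575843513011932) [0.3696 0.235  0.0715]
[0.376 0.248 0.076]
[176.4 269.4]
top block 54 ((0.3578527867794037, 0.27252867817878723), (0.05546054244041443, 0.007610031869262457), 84.43750762939453) [0.3587 0.2754 0.0708]
[0.362 0.3   0.079]
[234.2 190.6]
top red 27 ((0.5774396061897278, 0.13291819393634796), (0.017652267590165138, 0.013318738900125027), 2.2684831619262695) [0.5767 0.1319 0.0122]
[0.586 0.14  0.02 ]
[222.  235.4]
top red 35 ((0.4524283707141876, 0.161732554435729
[... 1189 characters left out ...]
85.44325256347656) [0.3592 0.2765 0.0708]
[0.363 0.3   0.076]
[255.6 251.3]
side red 27 ((0.5744861960411072, 0.12948520481586456), (0.023276714608073235, 0.01428054366260767), 59.539146423339844) [0.5762 0.1323 0.0127]
[0.585 0.14  0.022]
[295.7 257.7]
side red 55 ((0.4498269855976105, 0.14271864295005798), (0.05516131967306137, 0.014143598265945911), 87.0833969116211) [0.4488 0.158  0.04  ]
[0.458 0.17  0.065]
side grip 244 ((0.524567186832428, 0.362750768661499), (0.01904582604765892, 0.11769996583461761), 85.82230377197266) [0.5237 0.3645 0.0897]
side yellow 163 ((0.5007226467132568, 0.150211900472641), (0.02998117357492447, 0.11168365180492401), 85.54432678222656) [0.5036 0.1574 0.0171]
```

Emit:
arm_command:
  hand: [8.5,8.5,8.5,8.5,8.5]
  delta_pos:
    - [0,0,0]
    - [0,0,0]
    - [0,0,0]
    - [0,0,0]
    - [0,0,0]
  twist: [-10.7,-10.7,-10.7,-10.7,-10.7]

```text
time: 3.1
ee_pos: [0.1789, -0.4936, 0.2513]
eef_rot: [0.0, 0.45, 0.893, -0.0]
wrist_force: [0.1, 0.1, 0.2]
width: 0.0849
grip_force: 0.0
```

Emit:
arm_command:
  hand: [3,3,3,3,3]
  delta_pos:
    - [0,0,0]
    - [0,0,0]
    - [0,0,0]
    - [0,0,0]
    - [0,0,0]
  twist: [-10.6,-10.6,-10.6,-10.6,-10.6]

```text
time: 3.72
ee_pos: [0.1789, -0.4935, 0.2513]
eef_rot: [-0.0, 0.004, 1.0, 0.0]
wrist_force: [-0.0, 0.9, 0.3]
width: 0.0298
grip_force: 0.0
```

View pics/crop_top.png

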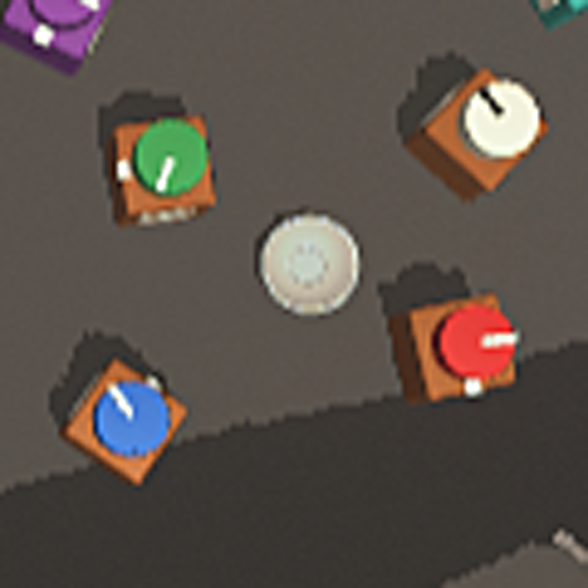

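View pics/crop_side.png

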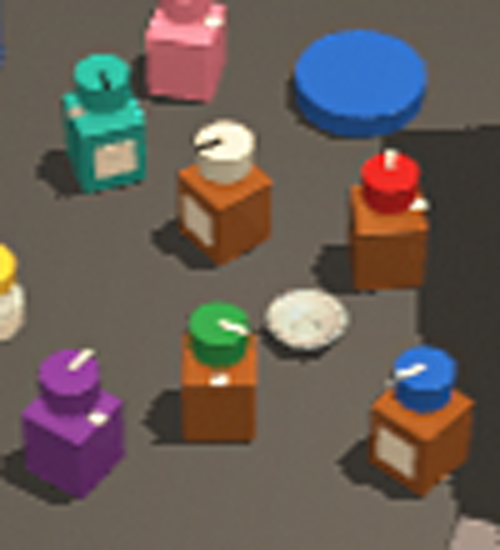

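The crops confirm all four: amber bodies with green, white, blue and red caps. Reading line against mark, the caps need about 70° (green), 64° (blue), 86° (red) and 76° (white, mark hidden). The carrier is at (0.5145, 0.2245) with yaw -4.2°, and the knob is at (0.449, 0.158), which agrees in both views. Moving to the knob.

```bash
cat > plan.py <<'E'
from h import *
C=np.array([.5145,.2245]);PSI=np.radians(-4.2)
def cw(x,y): # carrier mm->world
    c,s=np.cos(PSI),np.sin(PSI); return C+np.array([c*x-s*y,s*x+c*y])/1000
def pose():
    st=sense();q=st['eef_rot'];return np.array(st['ee_pos']),2*np.arctan2(q[2],q[1]),st
def plan(t):
    p,f,st=pose(); d=(np.array(t)-p)*100; R=np.array([[np.cos(f),np.sin(f),0],[np.sin(f),-np.cos(f),0],[0,0,-1]])
    print('yaw',np.degrees(f).round(1),'pos',p.round(4),'q',np.round(st['qpos'],2),'F',np.round(st['wrist_force'],1),'delta tool cm',(R@d).round(2))
E
echo
```

```text
(no output)
```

Emit:
arm_command:
  hand: [3,3,3,3,3]
  delta_pos:
    - [0,0,0]
    - [-1.85,5.58,0]
    - [-1.85,5.58,0]
    - [-1.85,5.58,0]
    - [-1.85,5.58,0]
  twist: [3.7,0,0,0,0]

```text
time: 4.35
ee_pos: [0.2698, -0.2749, 0.2514]
eef_rot: [0.0, 0.04, 0.999, -0.0]
wrist_force: [1.2, -0.9, -0.4]
width: 0.0298
grip_force: 0.0
```

Emit:
arm_command:
  hand: [3,3,3,3,3]
  delta_pos:
    - [-1.85,5.58,0]
    - [-1.85,5.58,0]
    - [-1.85,5.58,0]
    - [-1.85,5.58,0]
    - [-1.85,5.58,0]
  twist: [0,0,0,0,0]

```text
time: 4.97
ee_pos: [0.383, -0.0033, 0.2517]
eef_rot: [0.001, 0.039, 0.999, -0.0]
wrist_force: [1.5, -0.4, 0.2]
width: 0.0297
grip_force: 0.0
```

Emit:
arm_command:
  hand: [3,3,3,3,3]
  delta_pos:
    - [-1.85,5.58,0]
    - [-1.85,5.58,0]
    - [-1.85,5.58,0]
    - [0,0,4]
    - [0,0,4]
  twist: [0,0,0,0,0]

```text
time: 5.6
ee_pos: [0.4509, 0.1589, 0.1707]
eef_rot: [0.001, 0.038, 0.999, 0.0]
wrist_force: [0.1, 0.1, 0.5]
width: 0.0299
grip_force: 0.0
```

```bash
python3 -c "
from plan import *
k=cw(-60,-70);print(k,cw(50,-70));plan([*k,.03])"
```

```text
[0.44953446 0.15908228] [0.55923905 0.15102608]
yaw 175.7 pos [0.4509 0.1589 0.1707] q [ 0.2  -0.08 -0.15  1.5  -0.    0.27] F [0.1 0.1 0.5] delta tool cm [1.300e-01 1.000e-02 1.407e+01]
```

Emit:
arm_command:
  hand: [3,3,3,3,3]
  delta_pos:
    - [0.13,0,4]
    - [0,0,4]
    - [0,0,3]
    - [0,0,2]
    - [0,0,1]
  twist: [0,0,0,0,0]

```text
time: 6.22
ee_pos: [0.4479, 0.1575, 0.0299]
eef_rot: [-0.001, 0.039, 0.999, -0.0]
wrist_force: [-0.1, 0.6, 0.0]
width: 0.0301
grip_force: 0.0
```

Emit:
arm_command:
  hand: [3,0,0,0,0]
  delta_pos:
    - [0,0,0]
    - [0,0,0]
    - [0,0,0]
    - [0,0,0]
    - [0,0,0]
  twist: [0,0,0,0,0]
  force: 40

```text
time: 6.85
ee_pos: [0.4497, 0.158, 0.0324]
eef_rot: [0.001, 0.037, 0.999, 0.0]
wrist_force: [-0.9, 0.1, 5.0]
width: 0.0147
grip_force: 39.4
```

Emit:
arm_command:
  hand: [0,0,0,0,0]
  delta_pos:
    - [-0.17,-1.95,0]
    - [-0.17,-1.95,0]
    - [-0.17,-1.95,0]
    - [-0.17,-1.95,0]
    - [-0.17,-1.95,0]
  twist: [-10.2,-10.2,-10.2,-10.2,-10.2]

```text
time: 7.48
ee_pos: [0.4846, 0.0696, 0.0325]
eef_rot: [0.002, -0.399, 0.917, 0.0]
wrist_force: [2.0, 3.8, 2.2]
width: 0.0145
grip_force: 39.3
```

Emit:
arm_command:
  hand: [0,0,0,0,0]
  delta_pos:
    - [-0.17,-1.95,0]
    - [-0.17,-1.95,0]
    - [-0.17,-1.95,0]
    - [-0.17,-1.95,0]
    - [0,-0.1,0]
  twist: [-10.2,-10.2,-10.2,-10.2,0]

```text
time: 8.1
ee_pos: [0.554, 0.0407, 0.0324]
eef_rot: [0.0, -0.692, 0.722, 0.002]
wrist_force: [-6.7, 3.4, 9.4]
width: 0.0147
grip_force: 40.6
```

Emit:
arm_command:
  hand: [0,0,3,3,3]
  delta_pos:
    - [0,0,0]
    - [0,0,0]
    - [0,0,0]
    - [0,0,0]
    - [0,0,0]
  twist: [0,0,0,0,0]

```text
time: 8.72
ee_pos: [0.5546, 0.039, 0.0309]
eef_rot: [-0.0, -0.692, 0.722, 0.0]
wrist_force: [-0.2, 0.3, -0.8]
width: 0.0302
grip_force: 0.0
```

Run:
```python
from car import *
import plan
s=carr('top');s2=carr('side')
save('leg',s2['image'][200:340,180:360],3)
plan.plan([.5592,.041,.03])
```

```text
top wall 508 ((0.5154786109924316, 0.22418615221977234), (0.07121429592370987, 0.2814072370529175), 85.99906921386719) [0.5142 0.2248 0.0446]
[181.6 150.8]
top block 56 ((0.6765553951263428, 0.26624640822410583), (0.06650620698928833, 0.007774250581860542), 86.05236053466797) [0.6762 0.2683 0.0728]
[0.681 0.299 0.079]
[201.9 157.2]
top block 49 ((0.6594056487083435, 0.21356366574764252), (0.028229806572198868, 0.013294527307152748), 88.95793151855469) [0.6587 0.2135 0.0715]
[0.666 0.228 0.078]
[191.7 265.3]
top block 48 ((0.37032967805862427, 0.23359093070030212), (0.010465887375175953, 0.027225153520703316), 0.058423977345228195) [0.3696 0.2347 0.0729]
[0.376 0.247 0.078]
[174.8 269.4]
top block 47 ((0.35846200585365295, 0.27769118547439575), (0.04453747346997261, 0.007594508118927479), 83.36182403564453) [0.3587 0.2795 0.0709]
[0.362 0.3   0.075]
top grip 253 ((0.5247101187705994, 0.3614893853664398), (0.015805484727025032, 0.11759849637746811), 86.178955078125) [0.5246 0.3605 0.0908]
side wall 517 ((0.5153306722640991, 0.22659340500831604), (0.07707971334457397, 0.2963383495807647
[... 828 characters left out ...]
(0.013538161292672157, 0.05230976268649101), 3.0678353309631348) [0.5538 0.0423 0.0426]
[0.563 0.056 0.063]
[255.5 251.4]
side red 28 ((0.5747069716453552, 0.1281663179397583), (0.024492504075169563, 0.014751939103007317), 70.3362045288086) [0.5763 0.1329 0.0129]
[0.584 0.14  0.024]
side grip 242 ((0.5239301919937134, 0.36252787709236145), (0.019559890031814575, 0.1165478378534317), 85.85340881347656) [0.5233 0.3646 0.0898]
side yellow 99 ((0.5571450591087341, 0.09368562698364258), (0.11422618478536606, 0.014428605325520039), 88.05947875976562) [0.5553 0.0947 0.0184]
yaw 267.5 pos [0.5546 0.0391 0.031 ] q [-0.05  0.18 -0.16  1.23 -0.   -1.58] F [0.4 0.1 0.2] delta tool cm [-0.21 -0.45  0.1 ]
```

View pics/leg.png

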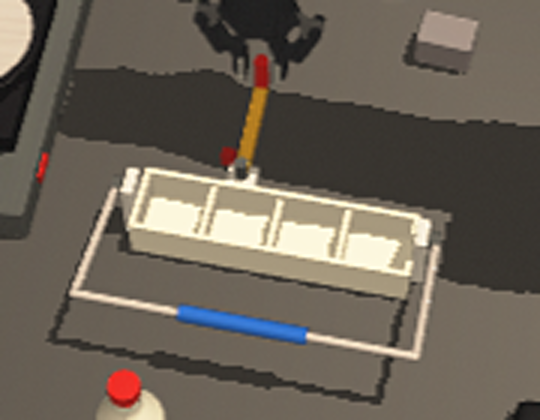

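The picture shows the leg pointing straight out from the carrier's -y side, and it computes to 1.60 rad, so it is seated. Next come the bottle yaws and re-measured positions.

Emit:
arm_command:
  hand: [3,5.5,5.5,5.5]
  delta_pos:
    - [0,0,-4]
    - [0,0,-5]
    - [0,0,-5]
    - [0,0,0]
  twist: [0,0,0,0]

```text
time: 9.32
ee_pos: [0.5582, 0.039, 0.1774]
eef_rot: [0.004, -0.692, 0.722, -0.004]
wrist_force: [0.1, -0.3, 0.1]
width: 0.0549
grip_force: 0.0
```

```bash
cat > yaw.py <<'E'
from meas import *
def yaws(cent):
    A=[]
    for n in ('top','side'):
        s=snap(n);P=cloud(s);hsv=cv2.cvtColor(s['image'],cv2.COLOR_RGB2HSV)
        m=(hsv[...,0]<16)&(hsv[...,1]>90)&(P[...,2]<.064)&(P[...,2]>.052); A.append((n,P[m]))
    for k,c in cent.items():
        for n,q in A+[('both',np.vstack([A[0][1],A[1][1]]))]:
            w=q[np.hypot(*(q[:,:2]-c).T)<.045]
            if len(w)>10:
                (x,y),sz,a=cv2.minAreaRect(np.ascontiguousarray(w[:,:2],np.float32)); print(k,n,len(w),np.round([x,y],3),np.round(sz,3),round(a,1))
E
python3 - <<'E'
from yaw import *; import plan
bottles()
yaws({'a':(.581,-.342),'b':(.562,-.165),'c':(.4215,-.143),'d':(.462,-.325)})
plan.plan([.4215,-.143,.17])
for i in range(4): print(plan.cw(-102+68*i,0))
E
```

```text
top a px [412. 184.] n 160 mean [ 0.5806 -0.3426  0.094 ] circ [ 0.5819 -0.3427] 0.0199
top b px [344. 192.] n 162 mean [ 0.562  -0.1656  0.0937] circ [ 0.5614 -0.1657] 0.0198
top c px [336. 245.] n 160 mean [ 0.4212 -0.1439  0.0938] circ [ 0.4215 -0.1438] 0.0195
top d px [406. 230.] n 168 mean [ 0.4618 -0.3241  0.0937] circ [ 0.4615 -0.3257] 0.0202
side a px [312. 174.] n 8 mean [ 0.431  -0.1394  0.0939] circ [ 0.4302 -0.1398] 0.0092
side c px [315. 175.] n 80 mean [ 0.4204 -0.1406  0.0935] circ [ 0.4202 -0.1414] 0.0218
side d px [307. 136.] n 72 mean [ 0.4625 -0.321   0.0936] circ [ 0.4633 -0.3202] 0.0232
a top 151 [ 0.581 -0.342] [0.049 0.052] 44.6
a side 25 [ 0.56  -0.335] [0.03  0.017] 71.0
a both 176 [ 0.581 -0.342] [0.049 0.052] 44.6
b top 120 [ 0.561 -0.166] [0.049 0.05 ] 7.2
b both 130 [ 0.561 -0.164] [0.049 0.053] 7.1
c top 145 [ 0.421 -0.144] [0.05 0.05] 56.3
c side 105 [ 0.422 -0.142] [0.054 0.051] 56.0
c both 250 [ 0.422 -0.142] [0.054 0.051] 56.0
d top 140 [ 0.462 -0.325] [0.049 0.05 ] 12.1
d side 85 [ 0.462 -0.322] [0.049 0.06 ] 6.3
d both 225 [ 0.462 -0.322] [0.051 0.06 ] 8.5
yaw 267.5 pos [0.5537 0.0393 0.1695] q [-0.05  0.12  0.06  1.51 -0.   -1.58] F [-0.4  0.4 -0.6] delta tool cm [18.78 12.42 -0.05]
[0.41277392 0.2319703 ]
[0.48059131 0.2269901 ]
[0.54840869 0.2220099 ]
[0.61622608 0.2170297 ]
```

Emit:
arm_command:
  hand: [5.5,5.5,5.5,5.5,5.5]
  delta_pos:
    - [4.7,3.1,0]
    - [4.7,3.1,0]
    - [4.7,3.1,0]
    - [4.7,3.1,0]
    - [0,0,0]
  twist: [0,0,0,0,0]

```text
time: 10.15
ee_pos: [0.4198, -0.1452, 0.1693]
eef_rot: [-0.001, -0.689, 0.724, 0.002]
wrist_force: [0.6, 0.9, -0.3]
width: 0.055
grip_force: 0.0
```

```bash
python3 -c "
from plan import *
plan([.421,-.1428,.07])"
```

```text
yaw 267.2 pos [ 0.4198 -0.1452  0.1693] q [-0.48 -0.16 -0.23  1.51 -0.   -2.  ] F [ 0.6  0.9 -0.3] delta tool cm [-0.25 -0.11  9.93]
```

Emit:
arm_command:
  hand: [5.5,5.5,5.5,5.5,5.5]
  delta_pos:
    - [-0.1,-0.1,0]
    - [0,0,4]
    - [0,0,4]
    - [0,0,1.9]
    - [0,0,0]
  twist: [0,0,0,0,0]

```text
time: 10.78
ee_pos: [0.4224, -0.1398, 0.0696]
eef_rot: [-0.001, -0.693, 0.721, 0.003]
wrist_force: [0.3, -0.6, 0.2]
width: 0.0551
grip_force: 0.0
```

Emit:
arm_command:
  hand: [3,3,3,3]
  delta_pos:
    - [0,0,0]
    - [0,0,0]
    - [0,0,0]
    - [0,0,0]
  twist: [0,0,0,0]
  force: 50

```text
time: 11.28
ee_pos: [0.4244, -0.1424, 0.0729]
eef_rot: [0.0, -0.692, 0.722, -0.001]
wrist_force: [0.9, 0.3, -0.6]
width: 0.0386
grip_force: 50.5
```

Emit:
arm_command:
  hand: [3,3,3,3,3]
  delta_pos:
    - [0,0,-3]
    - [0,0,-4]
    - [0,0,-4]
    - [-5.3,0.4,0]
    - [-5.3,0.4,0]
  twist: [0,0,0,0,0]

```text
time: 11.9
ee_pos: [0.4207, -0.0355, 0.1832]
eef_rot: [0.001, -0.691, 0.723, -0.001]
wrist_force: [1.2, 1.7, -4.2]
width: 0.0381
grip_force: 50.7
```

Emit:
arm_command:
  hand: [3,3,3,3,3]
  delta_pos:
    - [-5.3,0.4,0]
    - [-5.3,0.4,0]
    - [-5.3,0.4,0]
    - [-5.3,0.4,0]
    - [-5.3,0.4,0]
  twist: [0,0,0,0,0]

```text
time: 12.52
ee_pos: [0.4115, 0.2312, 0.1823]
eef_rot: [0.0, -0.692, 0.722, -0.0]
wrist_force: [1.2, -0.5, -2.2]
width: 0.0381
grip_force: 50.9
```

Emit:
arm_command:
  hand: [3,3,3,3]
  delta_pos:
    - [0,0,0]
    - [0,0,0]
    - [0,0,0]
    - [0,0,0]
  twist: [-10,-10,-10,0]

```text
time: 13.02
ee_pos: [0.4116, 0.2295, 0.1821]
eef_rot: [0.0, 0.854, -0.519, -0.0]
wrist_force: [-0.4, 0.1, -2.0]
width: 0.0386
grip_force: 51.0
```

```bash
python3 -c "
from yaw import *
from plan import *
c=cw(-102,0)
plan([*c,.08]); bottles((.3,.72,.1,.42)); bottles(); yaws({'c':c}); s=snap('side'); save('carry1',s['image'][150:320,190:390],3)"
```

```text
yaw -62.6 pos [0.4116 0.2295 0.1821] q [ 0.37 -0.1  -0.14  1.53 -0.   -1.68] F [-0.4  0.1 -2. ] delta tool cm [-0.16 -0.22 10.21]
top a px [151. 161.] n 60 mean [0.6422 0.3512 0.0896] circ [0.6345 0.3462] 0.0495
top b none
top c px [145. 195.] n 111 mean [0.5552 0.3583 0.0911] circ [0.5539 0.3564] 0.0293
top d none
side a px [217. 298.] n 55 mean [0.6407 0.354  0.0897] circ [0.6353 0.3481] 0.0484
side b none
side c px [260. 308.] n 197 mean [0.5246 0.3641 0.0911] circ [0.5251 0.3649] 0.06
side d none
top a px [412. 184.] n 161 mean [ 0.5806 -0.3426  0.0938] circ [ 0.5817 -0.3435] 0.0203
top b px [344. 192.] n 160 mean [ 0.5619 -0.1657  0.0936] circ [ 0.5614 -0.1651] 0.0197
top d px [406. 230.] n 168 mean [ 0.4616 -0.3243  0.0933] circ [ 0.4622 -0.3257] 0.0198
side a px [275. 128.] n 51 mean [ 0.5789 -0.3413  0.0939] circ [ 0.5811 -0.3426] 0.0213
side b px [273. 166.] n 73 mean [ 0.5636 -0.1632  0.0934] circ [ 0.5634 -0.1619] 0.0227
side c none
side d none
```

View pics/carry1.png

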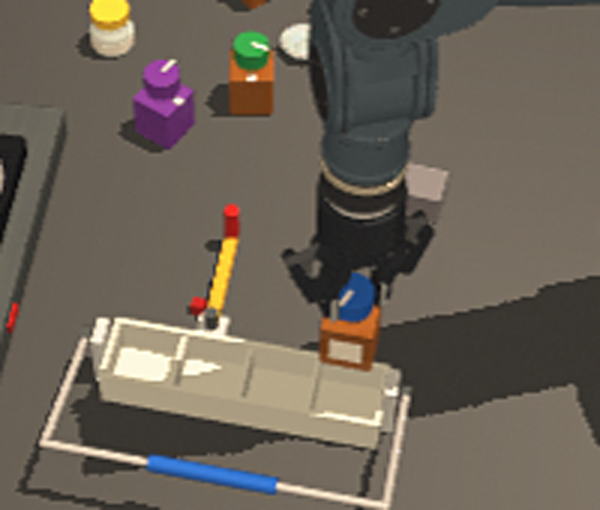

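Emit:
arm_command:
  hand: [3,3,3,3,3]
  delta_pos:
    - [-0.15,-0.2,0]
    - [0,0,3.5]
    - [0,0,2.5]
    - [0,0,2]
    - [0,0,2]
  twist: [0,0,0,0,0]

```text
time: 14.0
ee_pos: [0.4129, 0.232, 0.0816]
eef_rot: [-0.0, 0.855, -0.519, -0.0]
wrist_force: [0.0, 0.4, -2.3]
width: 0.0386
grip_force: 51.0
```

Emit:
arm_command:
  hand: [3,3,3]
  delta_pos:
    - [0,0,0.3]
    - [0,0,0.2]
    - [0,0,0]
  twist: [0,0,0]

```text
time: 14.38
ee_pos: [0.4135, 0.2321, 0.0782]
eef_rot: [-0.001, 0.855, -0.519, 0.0]
wrist_force: [0.7, -0.2, -2.7]
width: 0.0383
grip_force: 51.2
```

```bash
python3 -c "
from plan import *
plan([*cw(-102,0),.08]);print(sense()['torque'])"
```

```text
yaw -62.5 pos [0.4135 0.2321 0.0782] q [ 0.37 -0.06 -0.32  1.32  0.   -1.68] F [ 0.7 -0.2 -2.7] delta tool cm [-0.02  0.07 -0.18]
[ 0.03870447 -0.01754165  0.01242537]
```

Emit:
arm_command:
  hand: [3,3,3,3,3]
  delta_pos:
    - [0,0,0.2]
    - [0,0,0]
    - [0,0,0]
    - [0,0,0]
    - [0,0,0]
  twist: [10,10,10,10,10]

```text
time: 15.0
ee_pos: [0.4149, 0.2327, 0.0773]
eef_rot: [0.003, -0.553, 0.833, -0.001]
wrist_force: [0.8, 1.6, -1.7]
width: 0.0383
grip_force: 51.2
```

```bash
python3 -c "
from plan import *
plan([*cw(-102,0),.08]);print(sense()['torque'])"
```

```text
yaw 247.2 pos [0.4149 0.2327 0.0773] q [ 0.37 -0.06 -0.32  1.31 -0.   -0.8 ] F [ 0.8  1.6 -1.7] delta tool cm [ 0.15  0.17 -0.27]
[ 0.14766538 -0.37802561 -0.0105316 ]
```

Emit:
arm_command:
  hand: [3,3]
  delta_pos:
    - [0,0,0]
    - [0,0,0]
  twist: [10,10]

```text
time: 15.25
ee_pos: [0.415, 0.2326, 0.0773]
eef_rot: [0.003, -0.4, 0.916, -0.0]
wrist_force: [1.8, 0.5, -1.3]
width: 0.0387
grip_force: 51.2
```

```bash
python3 -c "
from plan import *
plan([*cw(-102,0),.08]);print(sense()['torque'])
s=snap('top'); save('tw1',s['image'][140:290,140:280],4)"
```

```text
yaw 227.2 pos [0.415  0.2326 0.0773] q [ 0.37 -0.06 -0.32  1.31 -0.   -0.45] F [ 1.8  0.5 -1.3] delta tool cm [ 0.2   0.12 -0.27]
[ 0.044571   -0.39658066  0.02796954]
```

View pics/tw1.png

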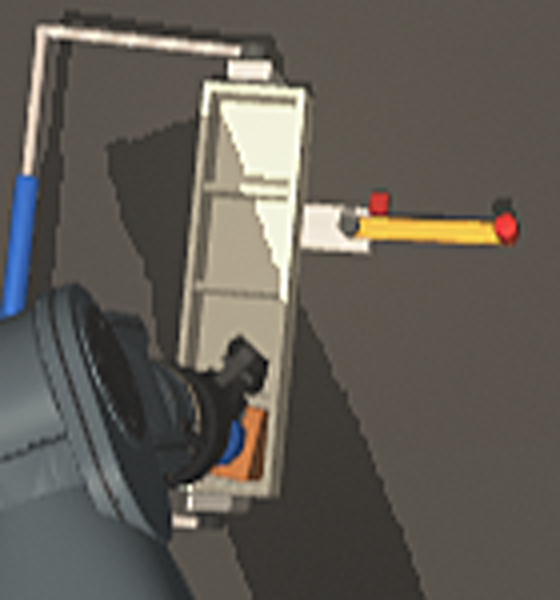

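The blue bottle sits in cell 0 at about (235,440) in the crop, turned slightly. No stop torque yet, so I continue twisting.

Emit:
arm_command:
  hand: [3,3]
  delta_pos:
    - [0,0,0]
    - [0,0,0]
  twist: [10,10]

```text
time: 15.55
ee_pos: [0.4155, 0.2328, 0.0776]
eef_rot: [0.003, -0.238, 0.971, 0.0]
wrist_force: [2.5, 0.2, -0.5]
width: 0.0385
grip_force: 51.2
```

```bash
python3 -c "
from plan import *
plan([*cw(-102,0),.08]);print(sense()['torque'])"
```

```text
yaw 207.5 pos [0.4155 0.2328 0.0776] q [ 0.37 -0.06 -0.32  1.31 -0.   -0.11] F [ 2.5  0.2 -0.5] delta tool cm [ 0.28  0.06 -0.24]
[-0.12847619 -0.74009888  1.4714889 ]
```

Emit:
arm_command:
  hand: [3]
  delta_pos:
    - [0,0,0]
  twist: [8]

```text
time: 15.68
ee_pos: [0.4175, 0.233, 0.0779]
eef_rot: [0.005, -0.17, 0.985, 0.0]
wrist_force: [7.8, -0.7, -4.7]
width: 0.0382
grip_force: 50.8
```

```bash
python3 -c "
from plan import *
plan([*cw(-102,0),.08]);print(sense()['torque'])"
```

```text
yaw 199.6 pos [0.4175 0.233  0.0779] q [ 0.37 -0.06 -0.32  1.31 -0.    0.03] F [ 7.8 -0.7 -4.7] delta tool cm [ 0.48  0.07 -0.21]
[ 0.06289752 -2.03783037  1.37244615]
```

Emit:
arm_command:
  hand: [5.5,5.5,5.5,5.5]
  delta_pos:
    - [0,0,0]
    - [0,0,0]
    - [0,0,-3]
    - [0,0,-4]
  twist: [0,0,0,0]

```text
time: 16.18
ee_pos: [0.4114, 0.2314, 0.145]
eef_rot: [-0.002, -0.17, 0.985, -0.0]
wrist_force: [0.2, 0.0, 0.7]
width: 0.0547
grip_force: 0.0
```

Emit:
arm_command:
  hand: [5.5,5.5,5.5,5.5,5.5]
  delta_pos:
    - [0,0,-3]
    - [0,0,0]
    - [0,0,0]
    - [0,0,0]
    - [0,0,0]
  twist: [-10,-10,-10,-10,-10]

```text
time: 16.8
ee_pos: [0.4126, 0.2318, 0.1756]
eef_rot: [-0.0, -0.573, 0.819, 0.0]
wrist_force: [0.8, 0.2, 0.1]
width: 0.0549
grip_force: 0.0
```

```bash
python3 -c "
from plan import *
plan([.462,-.3235,.18])"
```

```text
yaw 250.0 pos [0.4126 0.2318 0.1756] q [ 0.37 -0.09 -0.15  1.51  0.   -0.85] F [0.8 0.2 0.1] delta tool cm [ 50.47 -23.68  -0.44]
```

Emit:
arm_command:
  hand: [5.5,5.5,5.5,5.5,5.5]
  delta_pos:
    - [5.05,-2.37,0]
    - [5.05,-2.37,0]
    - [5.05,-2.37,0]
    - [5.05,-2.37,0]
    - [5.05,-2.37,0]
  twist: [0,0,0,0,0]

```text
time: 17.42
ee_pos: [0.4354, -0.0478, 0.1758]
eef_rot: [0.0, -0.571, 0.821, -0.0]
wrist_force: [0.6, 0.5, 0.4]
width: 0.0548
grip_force: 0.0
```

Emit:
arm_command:
  hand: [5.5,5.5,5.5,5.5,5.5]
  delta_pos:
    - [5.05,-2.37,0]
    - [5.05,-2.37,0]
    - [5.05,-2.37,0]
    - [5.05,-2.37,0]
    - [5.05,-2.37,0]
  twist: [0,0,0,0,0]

```text
time: 18.05
ee_pos: [0.4581, -0.3258, 0.1756]
eef_rot: [0.0, -0.571, 0.821, 0.0]
wrist_force: [0.8, -0.1, -0.2]
width: 0.0552
grip_force: 0.0
```

```bash
python3 -c "
from meas import *
from plan import *
bottles();bottles((.35,.5,.15,.3));plan([.462,-.3235,.072])
s=snap('top'); save('tw2',s['image'][150:280,150:270],4.5)"
```

```text
top a px [412. 184.] n 146 mean [ 0.581  -0.3434  0.094 ] circ [ 0.5827 -0.3427] 0.0201
top b px [344. 192.] n 154 mean [ 0.5618 -0.1657  0.0933] circ [ 0.5613 -0.1651] 0.0197
top d px [406. 230.] n 156 mean [ 0.462  -0.323   0.0936] circ [ 0.4617 -0.3252] 0.0195
side a px [275. 125.] n 9 mean [ 0.5824 -0.3535  0.095 ] circ [ 0.5825 -0.3547] 0.01
side b px [273. 166.] n 73 mean [ 0.5628 -0.1627  0.093 ] circ [ 0.5622 -0.1631] 0.02
side c none
side d px [307. 135.] n 73 mean [ 0.4631 -0.3218  0.0933] circ [ 0.4624 -0.3254] 0.0244
top a px [192. 245.] n 13 mean [0.4212 0.2294 0.1005] circ [0.4219 0.2298] 0.0082
top b none
top c px [192. 249.] n 169 mean [0.4111 0.2306 0.0986] circ [0.4116 0.2313] 0.0197
side a px [303. 267.] n 12 mean [0.4227 0.2289 0.1014] circ [0.4231 0.2295] 0.0089
side b none
side c px [306. 271.] n 139 mean [0.4114 0.2362 0.0977] circ [0.412  0.2333] 0.0216
side d none
yaw 249.5 pos [ 0.4577 -0.3246  0.1749] q [-0.74  0.14  0.08  1.52  0.   -1.95] F [ 0.3 -1.4  0.4] delta tool cm [-0.25 -0.37 10.29]
```

View pics/tw2.png

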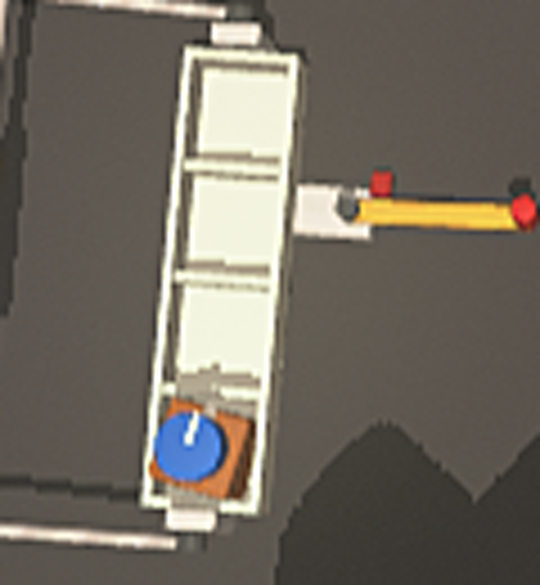

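Blue is down in cell 0 with its line at the mark, so it is tight (cap top at 0.0986, within 2 mm of centre). Now red.

Emit:
arm_command:
  hand: [5.5,5.5,5.5,5.5,5.5]
  delta_pos:
    - [-0.25,-0.35,0]
    - [0,0,4]
    - [0,0,4]
    - [0,0,2.4]
    - [0,0,0]
  twist: [0,0,0,0,0]

```text
time: 18.92
ee_pos: [0.4612, -0.3201, 0.0691]
eef_rot: [-0.001, -0.571, 0.821, 0.003]
wrist_force: [-0.2, -1.1, 0.5]
width: 0.0551
grip_force: 0.0
```

Emit:
arm_command:
  hand: [3,3,3,3]
  delta_pos:
    - [0,0,0]
    - [0,0,0]
    - [0,0,0]
    - [0,0,0]
  twist: [0,0,0,0]
  force: 50

```text
time: 19.42
ee_pos: [0.4635, -0.3235, 0.073]
eef_rot: [0.001, -0.57, 0.821, -0.001]
wrist_force: [1.0, 1.1, 4.2]
width: 0.0383
grip_force: 50.7
```

Emit:
arm_command:
  hand: [3,3,3,3]
  delta_pos:
    - [0,0,-3]
    - [0,0,-4]
    - [0,0,-4]
    - [0,0,0]
  twist: [0,0,0,5]

```text
time: 19.92
ee_pos: [0.464, -0.3248, 0.1857]
eef_rot: [0.001, -0.533, 0.846, -0.004]
wrist_force: [0.3, 0.2, -2.1]
width: 0.0386
grip_force: 51.3
```

```bash
python3 -c "
from plan import *
plan([*cw(-34,0),.18])"
```

```text
yaw 244.4 pos [ 0.464  -0.3248  0.1857] q [-0.73  0.14  0.11  1.53 -0.   -1.85] F [ 0.3  0.2 -2.1] delta tool cm [-50.47  22.37   0.57]
```

Emit:
arm_command:
  hand: [3,3,3,3,3]
  delta_pos:
    - [-5.05,2.24,0]
    - [-5.05,2.24,0]
    - [-5.05,2.24,0]
    - [-5.05,2.24,0]
    - [-5.05,2.24,0]
  twist: [0,0,0,0,0]

```text
time: 20.55
ee_pos: [0.4692, -0.0454, 0.1806]
eef_rot: [-0.0, -0.533, 0.846, 0.0]
wrist_force: [0.9, 0.7, -2.6]
width: 0.0384
grip_force: 51.7
```

Emit:
arm_command:
  hand: [3,3,3,3,3]
  delta_pos:
    - [-5.05,2.24,0]
    - [-5.05,2.24,0]
    - [-5.05,2.24,0]
    - [-5.05,2.24,0]
    - [-5.05,2.24,0]
  twist: [0,0,0,0,0]

```text
time: 21.18
ee_pos: [0.4769, 0.2306, 0.1806]
eef_rot: [-0.001, -0.534, 0.846, -0.0]
wrist_force: [2.2, 0.0, -1.8]
width: 0.0383
grip_force: 51.7
```

Emit:
arm_command:
  hand: [3,3]
  delta_pos:
    - [0,0,0]
    - [0,0,0]
  twist: [10,0]

```text
time: 21.42
ee_pos: [0.4768, 0.2295, 0.1804]
eef_rot: [-0.001, -0.46, 0.888, -0.0]
wrist_force: [-0.5, -0.4, -2.6]
width: 0.0386
grip_force: 51.6
```

```bash
python3 -c "
from plan import *
plan([*cw(-34,0),.08])"
```

```text
yaw 234.7 pos [0.4768 0.2295 0.1804] q [ 0.32  0.06  0.01  1.52 -0.   -0.63] F [-0.5 -0.4 -2.6] delta tool cm [-1.000e-02 -4.600e-01  1.004e+01]
```

Emit:
arm_command:
  hand: [3,3,3,3,3]
  delta_pos:
    - [0,-0.45,0]
    - [0,0,3.5]
    - [0,0,2.5]
    - [0,0,2]
    - [0,0,2]
  twist: [0,0,0,0,0]

```text
time: 22.05
ee_pos: [0.4819, 0.2257, 0.0813]
eef_rot: [0.001, -0.458, 0.889, -0.0]
wrist_force: [-0.1, 0.2, -2.3]
width: 0.0383
grip_force: 55.7
```

Emit:
arm_command:
  hand: [3,3,3]
  delta_pos:
    - [0,0,0.3]
    - [0,0,0.2]
    - [0,0,0]
  twist: [0,0,0]

```text
time: 22.42
ee_pos: [0.4815, 0.226, 0.078]
eef_rot: [0.0, -0.458, 0.889, -0.0]
wrist_force: [-1.4, -1.1, 4.3]
width: 0.038
grip_force: 56.4
```

Emit:
arm_command:
  hand: [3,3,3,3,3]
  delta_pos:
    - [0,0,0]
    - [0,0,0]
    - [0,0,0]
    - [0,0,0]
    - [0,0,0]
  twist: [10,10,10,10,10]

```text
time: 23.05
ee_pos: [0.4827, 0.2249, 0.0782]
eef_rot: [0.002, -0.036, 0.999, -0.002]
wrist_force: [-0.1, -4.2, 4.5]
width: 0.0385
grip_force: 56.5
```

Emit:
arm_command:
  hand: [3,3,3,3]
  delta_pos:
    - [0,0,0]
    - [0,0,0]
    - [0,0,0]
    - [0,0,0]
  twist: [10,10,10,10]

```text
time: 23.55
ee_pos: [0.4818, 0.2238, 0.0783]
eef_rot: [0.002, 0.308, 0.951, -0.003]
wrist_force: [-2.7, -6.1, 7.1]
width: 0.0382
grip_force: 56.8
```

```bash
python3 -c "
from plan import *
plan([*cw(-34,0),.08]);print(sense()['torque'])"
```

```text
yaw 144.2 pos [0.4818 0.2238 0.0783] q [ 0.31  0.09 -0.17  1.32 -0.01  0.94] F [-2.7 -6.1  7.1] delta tool cm [ 0.28  0.19 -0.17]
[-1.72280605  0.80041538  0.05359277]
```

Emit:
arm_command:
  hand: [3]
  delta_pos:
    - [0,0,0]
  twist: [8]

```text
time: 23.68
ee_pos: [0.4819, 0.2235, 0.0782]
eef_rot: [0.002, 0.372, 0.928, -0.003]
wrist_force: [0.6, -9.8, 6.9]
width: 0.038
grip_force: 56.7
```

```bash
python3 -c "
from plan import *
plan([*cw(-34,0),.08]);print(sense()['torque'])"
```

```text
yaw 136.3 pos [0.4819 0.2235 0.0782] q [ 0.31  0.09 -0.17  1.32 -0.01  1.08] F [ 0.6 -9.8  6.9] delta tool cm [ 0.33  0.16 -0.18]
[-2.27912549  0.24877364  0.79412036]
```

Emit:
arm_command:
  hand: [3]
  delta_pos:
    - [0,0,0]
  twist: [8]

```text
time: 23.8
ee_pos: [0.4815, 0.2232, 0.0782]
eef_rot: [0.002, 0.436, 0.9, -0.003]
wrist_force: [-2.5, -9.3, 8.6]
width: 0.038
grip_force: 57.1
```

```bash
python3 -c "
from plan import *
plan([*cw(-34,0),.08]);print(sense()['torque'])"
```

```text
yaw 128.3 pos [0.4815 0.2232 0.0782] q [ 0.31  0.09 -0.17  1.32 -0.01  1.21] F [-2.5 -9.3  8.6] delta tool cm [ 0.35  0.16 -0.18]
[-1.96914475  0.72687286  1.04157525]
```

Emit:
arm_command:
  hand: [5.5,5.5,5.5,5.5]
  delta_pos:
    - [0,0,0]
    - [0,0,0]
    - [0,0,-3]
    - [0,0,-4]
  twist: [0,0,0,0]

```text
time: 24.3
ee_pos: [0.48, 0.2265, 0.1454]
eef_rot: [-0.001, 0.434, 0.901, -0.001]
wrist_force: [1.0, 0.9, -0.0]
width: 0.055
grip_force: 0.0
```

Emit:
arm_command:
  hand: [5.5,5.5,5.5,5.5,5.5]
  delta_pos:
    - [0,0,-3]
    - [0,0,0]
    - [0,0,0]
    - [0,0,0]
    - [0,0,0]
  twist: [-10.5,-10.5,-10.5,-10.5,-10.5]

```text
time: 24.92
ee_pos: [0.4811, 0.227, 0.1762]
eef_rot: [0.0, -0.013, 1.0, 0.0]
wrist_force: [-0.1, 0.4, 1.2]
width: 0.0551
grip_force: 0.0
```

Emit:
arm_command:
  hand: [5.5,5.5,5.5,5.5,5.5]
  delta_pos:
    - [0,0,0]
    - [0,0,0]
    - [0,0,0]
    - [0,0,0]
    - [0,0,0]
  twist: [-10.5,-10.5,-10.5,-10.5,0]

```text
time: 25.55
ee_pos: [0.4811, 0.2269, 0.1762]
eef_rot: [0.0, -0.366, 0.931, 0.0]
wrist_force: [0.2, -0.4, -0.0]
width: 0.0553
grip_force: 0.0
```

```bash
python3 -c "
from meas import *
from plan import *
bottles();plan([.562,-.1645,.18])"
```

```text
top a px [412. 184.] n 162 mean [ 0.5808 -0.3426  0.0937] circ [ 0.5826 -0.3419] 0.0202
top b px [344. 192.] n 163 mean [ 0.562  -0.1656  0.0934] circ [ 0.5611 -0.1664] 0.0205
top d none
side a px [246. 172.] n 9 mean [ 0.6468 -0.1195  0.0959] circ [ 0.647 -0.119] 0.0075
side b none
side c none
side d none
yaw 222.9 pos [0.4811 0.2268 0.1762] q [ 0.31  0.06  0.    1.51  0.   -0.43] F [ 0.3  0.1 -0. ] delta tool cm [ 20.7  -34.17  -0.38]
```

Emit:
arm_command:
  hand: [5.5,5.5,5.5,5.5,5.5]
  delta_pos:
    - [2.6,-4.27,0]
    - [2.6,-4.27,0]
    - [2.6,-4.27,0]
    - [2.6,-4.27,0]
    - [2.6,-4.27,0]
  twist: [0,0,0,0,0]

```text
time: 26.28
ee_pos: [0.532, -0.0197, 0.1764]
eef_rot: [0.0, -0.366, 0.931, -0.0]
wrist_force: [1.4, 0.5, -0.3]
width: 0.055
grip_force: 0.0
```

Emit:
arm_command:
  hand: [5.5,5.5,5.5,5.5]
  delta_pos:
    - [2.6,-4.27,0]
    - [2.6,-4.27,0]
    - [2.6,-4.27,0]
    - [0,0,0]
  twist: [0,0,0,0]

```text
time: 26.78
ee_pos: [0.5623, -0.1685, 0.1756]
eef_rot: [-0.0, -0.364, 0.932, -0.0]
wrist_force: [-0.4, -0.6, 0.7]
width: 0.0552
grip_force: 0.0
```

```bash
python3 -c "
from meas import *
from plan import *
bottles((.35,.7,.1,.3));bottles();plan([.562,-.1645,.072])
s=snap('top'); save('tw3',s['image'][150:280,150:270],4.5)"
```

```text
top a px [192. 245.] n 13 mean [0.4213 0.2296 0.0994] circ [0.4218 0.2294] 0.0082
top b none
top c px [192. 249.] n 169 mean [0.4112 0.2308 0.0983] circ [0.4121 0.2311] 0.0198
top d px [194. 223.] n 169 mean [0.4796 0.2253 0.0984] circ [0.4791 0.2261] 0.0197
side a px [303. 268.] n 11 mean [0.4223 0.2284 0.1001] circ [0.4232 0.2293] 0.0087
side b none
side c px [306. 271.] n 141 mean [0.4112 0.2362 0.0975] circ [0.4141 0.2343] 0.022
side d px [282. 267.] n 137 mean [0.4804 0.23   0.0972] circ [0.4806 0.2268] 0.0221
top a px [412. 184.] n 161 mean [ 0.5806 -0.3426  0.0934] circ [ 0.582  -0.3429] 0.0205
top b none
top d none
side a px [276. 165.] n 5 mean [ 0.5515 -0.1616  0.0961] circ [ 0.5515 -0.161 ] 0.0076
side b px [273. 166.] n 74 mean [ 0.5629 -0.1626  0.0932] circ [ 0.5614 -0.1632] 0.0226
side c none
side d none
yaw 223.0 pos [ 0.5619 -0.164   0.1764] q [-0.4   0.2   0.16  1.53  0.   -1.15] F [-0.3  0.3  0.6] delta tool cm [ 0.03 -0.04 10.44]
```

View pics/tw3.png

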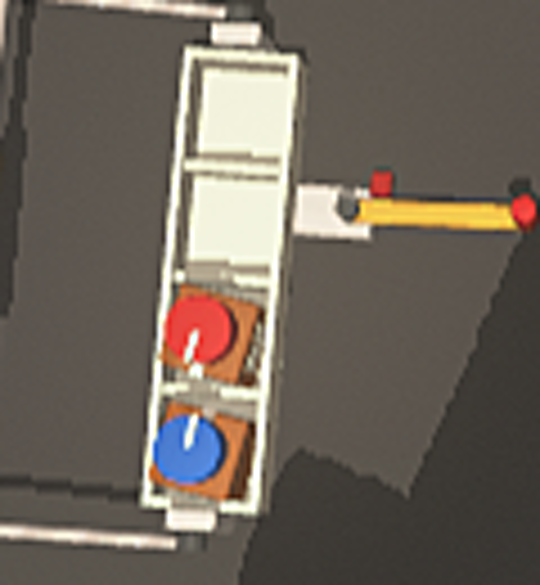

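Red is fully down in cell 1, with its line pointing at its mark (about (195,365)), so it is tight. Green next.

Emit:
arm_command:
  hand: [5.5,5.5,5.5,5.5]
  delta_pos:
    - [0,0,4]
    - [0,0,4]
    - [0,0,2.5]
    - [0,0,0]
  twist: [0,0,0,0]

```text
time: 27.52
ee_pos: [0.5598, -0.1627, 0.0686]
eef_rot: [-0.002, -0.367, 0.93, 0.002]
wrist_force: [-0.5, 0.3, 0.7]
width: 0.055
grip_force: 0.0
```

Emit:
arm_command:
  hand: [3,3,3,3]
  delta_pos:
    - [0,0,0]
    - [0,0,0]
    - [0,0,0]
    - [0,0,0]
  twist: [0,0,0,0]
  force: 50

```text
time: 28.02
ee_pos: [0.5631, -0.1654, 0.0729]
eef_rot: [0.001, -0.367, 0.93, -0.001]
wrist_force: [0.0, -0.3, 2.2]
width: 0.0382
grip_force: 50.9
```

Emit:
arm_command:
  hand: [3,3,3,3]
  delta_pos:
    - [0,0,-3]
    - [0,0,-4]
    - [0,0,-4]
    - [0,0,0]
  twist: [0,0,0,6]

```text
time: 28.52
ee_pos: [0.5642, -0.1661, 0.186]
eef_rot: [0.003, -0.316, 0.949, -0.003]
wrist_force: [0.1, -0.4, -3.3]
width: 0.0383
grip_force: 51.4
```

```bash
python3 -c "
from plan import *
plan([*cw(34,0),.18])"
```

```text
yaw 216.9 pos [ 0.5642 -0.1661  0.186 ] q [-0.4   0.2   0.17  1.54 -0.   -1.04] F [ 0.1 -0.4 -3.3] delta tool cm [-22.01  32.     0.6 ]
```

Emit:
arm_command:
  hand: [3,3,3,3,3]
  delta_pos:
    - [-2.75,4,0]
    - [-2.75,4,0]
    - [-2.75,4,0]
    - [-2.75,4,0]
    - [-2.75,4,0]
  twist: [0,0,0,0,0]

```text
time: 29.15
ee_pos: [0.5507, 0.0788, 0.1806]
eef_rot: [-0.001, -0.317, 0.948, 0.0]
wrist_force: [0.6, -0.4, -2.5]
width: 0.0384
grip_force: 51.7
```

Emit:
arm_command:
  hand: [3,3,3,3,3]
  delta_pos:
    - [-2.75,4,0]
    - [-2.75,4,0]
    - [-2.75,4,0]
    - [0,0,0]
    - [0,0,0]
  twist: [0,0,0,5,0]

```text
time: 29.78
ee_pos: [0.5444, 0.2233, 0.1804]
eef_rot: [-0.001, -0.277, 0.961, -0.0]
wrist_force: [-0.3, -0.8, -4.2]
width: 0.0385
grip_force: 51.8
```

```bash
python3 -c "
from plan import *
plan([*cw(34,0),.08])"
```

```text
yaw 212.2 pos [0.5444 0.2233 0.1804] q [ 0.28  0.21  0.18  1.54 -0.   -0.29] F [-0.3 -0.8 -4.2] delta tool cm [-0.27 -0.33 10.04]
```

Emit:
arm_command:
  hand: [3,3,3,3,3]
  delta_pos:
    - [-0.25,-0.3,0]
    - [0,0,3.5]
    - [0,0,2.5]
    - [0,0,2]
    - [0,0,2]
  twist: [0,0,0,0,0]

```text
time: 30.4
ee_pos: [0.549, 0.2205, 0.0804]
eef_rot: [-0.0, -0.275, 0.961, -0.0]
wrist_force: [0.2, 0.7, -2.2]
width: 0.0383
grip_force: 51.8
```

Emit:
arm_command:
  hand: [3,3,3]
  delta_pos:
    - [0,0,0.3]
    - [0,0,0.2]
    - [0,0,0]
  twist: [0,0,0]

```text
time: 30.78
ee_pos: [0.5494, 0.221, 0.078]
eef_rot: [0.001, -0.276, 0.961, -0.001]
wrist_force: [-1.4, -2.5, 3.1]
width: 0.0383
grip_force: 52.4
```

Emit:
arm_command:
  hand: [3,3,3,3,3]
  delta_pos:
    - [0,0,0]
    - [0,0,0]
    - [0,0,0]
    - [0,0,0]
    - [0,0,0]
  twist: [10,10,10,10,10]

```text
time: 31.4
ee_pos: [0.5487, 0.2216, 0.0779]
eef_rot: [0.0, 0.159, 0.987, -0.0]
wrist_force: [-2.2, -2.8, 4.5]
width: 0.038
grip_force: 52.5
```

Emit:
arm_command:
  hand: [3,3,3]
  delta_pos:
    - [0,0,0]
    - [0,0,0]
    - [0,0,0]
  twist: [10,10,10]

```text
time: 31.78
ee_pos: [0.5493, 0.2192, 0.078]
eef_rot: [0.002, 0.408, 0.913, -0.002]
wrist_force: [1.1, -12.6, 2.2]
width: 0.0379
grip_force: 52.3
```

```bash
python3 -c "
from plan import *
plan([*cw(34,0),.08]);print(sense()['torque'])"
```

```text
yaw 131.9 pos [0.5493 0.2192 0.078 ] q [ 0.27  0.24  0.01  1.34 -0.01  1.11] F [  1.1 -12.6   2.2] delta tool cm [ 0.27  0.12 -0.2 ]
[-2.65439762 -0.09212415  1.25276548]
```

Emit:
arm_command:
  hand: [3]
  delta_pos:
    - [0,0,0]
  twist: [10]

```text
time: 31.9
ee_pos: [0.5505, 0.2161, 0.078]
eef_rot: [0.005, 0.486, 0.874, -0.005]
wrist_force: [-0.2, -16.0, 4.2]
width: 0.0385
grip_force: 52.2
```

```bash
python3 -c "
from plan import *
plan([*cw(34,0),.08]);print(sense()['torque'])"
```

```text
yaw 121.8 pos [0.5505 0.2161 0.078 ] q [ 0.27  0.24  0.01  1.34 -0.01  1.28] F [ -0.2 -16.    4.2] delta tool cm [ 0.61  0.14 -0.2 ]
[-3.16214242  0.2015698   1.64759438]
```

Emit:
arm_command:
  hand: [5.5,5.5,5.5,5.5]
  delta_pos:
    - [0,0,0]
    - [0,0,0]
    - [0,0,-3]
    - [0,0,-4]
  twist: [0,0,0,0]

```text
time: 32.4
ee_pos: [0.5474, 0.2221, 0.1453]
eef_rot: [-0.002, 0.484, 0.875, -0.001]
wrist_force: [0.7, -0.3, 0.2]
width: 0.0549
grip_force: 0.0
```

Emit:
arm_command:
  hand: [5.5,5.5,5.5,5.5,5.5]
  delta_pos:
    - [0,0,-3]
    - [0,0,0]
    - [0,0,0]
    - [0,0,0]
    - [0,0,0]
  twist: [-10.7,-10.7,-10.7,-10.7,-10.7]

```text
time: 33.02
ee_pos: [0.5487, 0.2225, 0.1764]
eef_rot: [0.0, 0.035, 0.999, 0.001]
wrist_force: [0.4, 0.3, 0.5]
width: 0.0549
grip_force: 0.0
```

```bash
python3 -c "
from meas import *
from plan import *
bottles();plan([.581,-.342,.18])"
```

```text
top a px [412. 184.] n 161 mean [ 0.5807 -0.3425  0.0937] circ [ 0.5809 -0.3433] 0.0201
top b none
top d none
side a none
side b none
side c none
side d none
yaw 175.6 pos [0.5487 0.2224 0.1763] q [0.27 0.22 0.18 1.53 0.   0.35] F [-0.5 -0.4  0.2] delta tool cm [ -7.57 -56.02  -0.37]
```

Emit:
arm_command:
  hand: [5.5,5.5,5.5,5.5,5.5]
  delta_pos:
    - [-0.75,-5.6,0]
    - [-0.75,-5.6,0]
    - [-0.75,-5.6,0]
    - [-0.75,-5.6,0]
    - [-0.75,-5.6,0]
  twist: [0,0,0,0,0]

```text
time: 33.75
ee_pos: [0.5645, -0.0617, 0.1765]
eef_rot: [0.001, 0.04, 0.999, 0.0]
wrist_force: [0.6, -0.4, 0.1]
width: 0.0548
grip_force: 0.0
```

Emit:
arm_command:
  hand: [5.5,5.5,5.5,5.5,5.5]
  delta_pos:
    - [-0.75,-5.6,0]
    - [-0.75,-5.6,0]
    - [-0.75,-5.6,0]
    - [-0.75,-5.6,0]
    - [-0.75,-5.6,0]
  twist: [0,0,0,0,0]

```text
time: 34.38
ee_pos: [0.5802, -0.3439, 0.1764]
eef_rot: [0.001, 0.04, 0.999, 0.0]
wrist_force: [-0.1, 0.4, -0.5]
width: 0.0551
grip_force: 0.0
```

```bash
python3 -c "
from meas import *
from plan import *
bottles();plan([.581,-.342,.072])
bottles((.35,.7,.1,.3))
s=snap('top'); save('tw4',s['image'][150:280,150:270],4.5)"
```

```text
top a px [411. 185.] n 83 mean [ 0.5794 -0.3383  0.094 ] circ [ 0.5808 -0.342 ] 0.0191
top b none
top d none
side a px [275. 128.] n 45 mean [ 0.5796 -0.3423  0.0929] circ [ 0.5827 -0.3427] 0.0211
side b none
side c none
side d none
yaw 175.0 pos [ 0.579  -0.3482  0.1741] q [-0.64  0.45  0.46  1.58 -0.   -0.55] F [ 0.3 -0.2 -0.2] delta tool cm [-0.15  0.64 10.21]
top a px [192. 195.] n 14 mean [0.5513 0.2335 0.1001] circ [0.5511 0.2339] 0.0087
top b px [197. 197.] n 156 mean [0.5472 0.2208 0.099 ] circ [0.549  0.2214] 0.0204
top c px [191. 250.] n 166 mean [0.4094 0.2312 0.0984] circ [0.41   0.2313] 0.0198
top d px [194. 223.] n 168 mean [0.4796 0.2253 0.0982] circ [0.4796 0.2263] 0.0197
side a px [303. 268.] n 15 mean [0.4221 0.231  0.1018] circ [0.4217 0.232 ] 0.009
side b px [259. 263.] n 133 mean [0.5475 0.2261 0.0977] circ [0.5478 0.2237] 0.0217
side c px [307. 271.] n 140 mean [0.4092 0.2371 0.0981] circ [0.4111 0.2336] 0.0216
side d px [283. 267.] n 138 mean [0.4803 0.2304 0.0978] circ [0.4805 0.2269] 0.022
```

View pics/tw4.png

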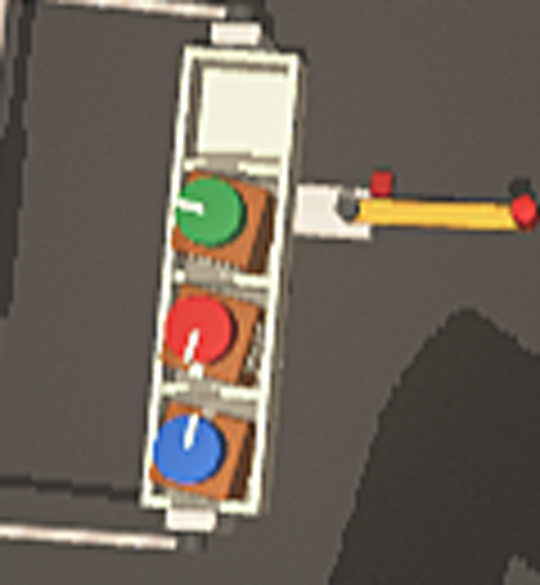

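Green is tight and down in cell 2, its line pointing left at its mark side. White next.

Emit:
arm_command:
  hand: [5.5,5.5,5.5,5.5,5.5]
  delta_pos:
    - [0,0,0]
    - [0,0,4]
    - [0,0,4]
    - [0,0,2.5]
    - [0,0,0]
  twist: [0,0,0,0,0]

```text
time: 35.25
ee_pos: [0.5783, -0.3394, 0.0686]
eef_rot: [-0.002, 0.038, 0.999, 0.002]
wrist_force: [-0.0, 0.4, -0.4]
width: 0.055
grip_force: 0.0
```

Emit:
arm_command:
  hand: [3,3,3,3]
  delta_pos:
    - [0,0,0]
    - [0,0,0]
    - [0,0,0]
    - [0,0,0]
  twist: [0,0,0,0]
  force: 50

```text
time: 35.75
ee_pos: [0.5808, -0.343, 0.0731]
eef_rot: [0.001, 0.039, 0.999, -0.001]
wrist_force: [-0.3, 0.4, 3.3]
width: 0.0385
grip_force: 50.9
```

Emit:
arm_command:
  hand: [3,3,3,3,3]
  delta_pos:
    - [0,0,-3]
    - [0,0,-4]
    - [0,0,-4]
    - [0,0,0]
    - [0,0,0]
  twist: [0,0,0,-10.5,-10.5]

```text
time: 36.38
ee_pos: [0.5799, -0.3427, 0.1818]
eef_rot: [0.0, -0.147, 0.989, -0.0]
wrist_force: [-0.3, 1.1, -2.5]
width: 0.039
grip_force: 50.9
```

Emit:
arm_command:
  hand: [3,3,3]
  delta_pos:
    - [0,0,0]
    - [0,0,0]
    - [0,0,0]
  twist: [-10.2,-10,0]

```text
time: 36.75
ee_pos: [0.5794, -0.3423, 0.1805]
eef_rot: [-0.0, -0.314, 0.949, 0.001]
wrist_force: [-0.5, 0.6, -2.6]
width: 0.0384
grip_force: 51.0
```

```bash
python3 -c "
from plan import *
plan([*cw(102,0),.18])"
```

```text
yaw 216.6 pos [ 0.5794 -0.3423  0.1805] q [-0.63  0.44  0.47  1.6  -0.   -1.27] F [-0.5  0.6 -2.6] delta tool cm [-36.3   42.71   0.05]
```

Emit:
arm_command:
  hand: [3,3,3,3,3]
  delta_pos:
    - [-3.63,4.27,0]
    - [-3.63,4.27,0]
    - [-3.63,4.27,0]
    - [-3.63,4.27,0]
    - [-3.63,4.27,0]
  twist: [0,0,0,0,0]

```text
time: 37.38
ee_pos: [0.5974, -0.061, 0.1811]
eef_rot: [-0.0, -0.313, 0.95, 0.0]
wrist_force: [0.7, 0.1, -2.2]
width: 0.0383
grip_force: 51.4
```

Emit:
arm_command:
  hand: [3,3,3,3,3]
  delta_pos:
    - [-3.63,4.27,0]
    - [-3.63,4.27,0]
    - [-3.63,4.27,0]
    - [-3.63,4.27,0]
    - [-3.63,4.27,0]
  twist: [0,0,0,0,0]

```text
time: 38.0
ee_pos: [0.6152, 0.2186, 0.1811]
eef_rot: [-0.0, -0.313, 0.95, -0.0]
wrist_force: [1.3, 0.8, -1.5]
width: 0.0384
grip_force: 51.4
```

Emit:
arm_command:
  hand: [3,3,3]
  delta_pos:
    - [0,0,0]
    - [0,0,0]
    - [0,0,0]
  twist: [0,0,0]

```text
time: 38.38
ee_pos: [0.6155, 0.2154, 0.1813]
eef_rot: [-0.0, -0.314, 0.95, -0.0]
wrist_force: [-0.5, -0.8, -2.2]
width: 0.0386
grip_force: 51.4
```

```bash
python3 -c "
from plan import *
plan([*cw(102,0),.08])"
```

```text
yaw 216.6 pos [0.6155 0.2154 0.1813] q [ 0.23  0.38  0.39  1.58 -0.   -0.4 ] F [-0.5 -0.8 -2.2] delta tool cm [-0.15  0.09 10.13]
```

Emit:
arm_command:
  hand: [3,3,3,3,3]
  delta_pos:
    - [-0.1,0.1,0]
    - [0,0,3.5]
    - [0,0,2.5]
    - [0,0,2]
    - [0,0,2]
  twist: [0,0,0,0,0]

```text
time: 39.0
ee_pos: [0.6157, 0.2173, 0.0807]
eef_rot: [-0.0, -0.314, 0.949, 0.0]
wrist_force: [0.4, -0.1, -2.5]
width: 0.0387
grip_force: 51.4
```

Emit:
arm_command:
  hand: [3,3,3]
  delta_pos:
    - [0,0,0.3]
    - [0,0,0.2]
    - [0,0,0]
  twist: [0,0,0]

```text
time: 39.38
ee_pos: [0.6162, 0.2176, 0.0783]
eef_rot: [0.001, -0.315, 0.949, -0.001]
wrist_force: [-1.8, -2.4, 4.5]
width: 0.0381
grip_force: 52.0
```

Emit:
arm_command:
  hand: [3,3,3,3,3]
  delta_pos:
    - [0,0,0]
    - [0,0,0]
    - [0,0,0]
    - [0,0,0]
    - [0,0,0]
  twist: [10,10,10,10,10]

```text
time: 40.0
ee_pos: [0.6161, 0.2191, 0.0782]
eef_rot: [0.001, 0.118, 0.993, 0.001]
wrist_force: [-2.6, 0.1, 3.5]
width: 0.0383
grip_force: 52.0
```

Emit:
arm_command:
  hand: [3,3,3]
  delta_pos:
    - [0,0,0]
    - [0,0,0]
    - [0,0,0]
  twist: [10,10,10]

```text
time: 40.38
ee_pos: [0.6164, 0.2192, 0.0781]
eef_rot: [0.001, 0.371, 0.929, 0.002]
wrist_force: [-1.6, 0.5, 3.2]
width: 0.0383
grip_force: 52.0
```

```bash
python3 -c "
from plan import *
plan([*cw(102,0),.08]);print(sense()['torque'])"
```

```text
yaw 136.4 pos [0.6164 0.2192 0.0781] q [0.24 0.4  0.2  1.37 0.   1.  ] F [-1.6  0.5  3.2] delta tool cm [-0.14 -0.17 -0.19]
[ 0.15290206  0.23438629 -0.00393336]
```

Emit:
arm_command:
  hand: [3]
  delta_pos:
    - [0,0,0]
  twist: [10]

```text
time: 40.5
ee_pos: [0.616, 0.2187, 0.0781]
eef_rot: [0.001, 0.45, 0.893, 0.001]
wrist_force: [-4.9, -4.1, 6.8]
width: 0.0386
grip_force: 52.3
```

```bash
python3 -c "
from plan import *
plan([*cw(102,0),.08]);print(sense()['torque'])"
```

```text
yaw 126.5 pos [0.616  0.2187 0.0781] q [0.24 0.4  0.2  1.38 0.   1.17] F [-4.9 -4.1  6.8] delta tool cm [-0.15 -0.08 -0.19]
[-0.83094027  1.20241025  0.53479925]
```

Emit:
arm_command:
  hand: [3]
  delta_pos:
    - [0,0,0]
  twist: [10]

```text
time: 40.62
ee_pos: [0.6158, 0.2168, 0.0779]
eef_rot: [0.002, 0.526, 0.851, -0.001]
wrist_force: [-2.2, -5.2, 5.9]
width: 0.0382
grip_force: 52.2
```

```bash
python3 -c "
from plan import *
plan([*cw(102,0),.08]);print(sense()['torque'])"
```

```text
yaw 116.6 pos [0.6158 0.2168 0.0779] q [ 0.24  0.4   0.2   1.38 -0.    1.34] F [-2.2 -5.2  5.9] delta tool cm [ 0.    0.05 -0.21]
[-0.69096482  0.5704324   1.48462936]
```

Emit:
arm_command:
  hand: [3]
  delta_pos:
    - [0,0,0]
  twist: [5]

```text
time: 40.75
ee_pos: [0.6163, 0.2152, 0.0778]
eef_rot: [0.003, 0.561, 0.828, -0.002]
wrist_force: [-2.3, -7.6, 3.9]
width: 0.0387
grip_force: 52.3
```

```bash
python3 -c "
from plan import *
plan([*cw(102,0),.08]);print(sense()['torque'])"
```

```text
yaw 111.7 pos [0.6163 0.2152 0.0778] q [ 0.24  0.4   0.2   1.38 -0.01  1.43] F [-2.3 -7.6  3.9] delta tool cm [ 0.18  0.06 -0.22]
[-1.81040106  0.42909398  1.34785307]
```

Emit:
arm_command:
  hand: [5.5,5.5,5.5,5.5,5.5]
  delta_pos:
    - [0,0,0]
    - [0,0,0]
    - [0,0,-3]
    - [0,0,-4]
    - [0,0,-4]
  twist: [0,0,0,0,0]

```text
time: 41.38
ee_pos: [0.6154, 0.2189, 0.1871]
eef_rot: [-0.0, 0.561, 0.828, 0.0]
wrist_force: [0.4, 0.1, 0.4]
width: 0.0549
grip_force: 0.0
```

Emit:
arm_command:
  hand: [5.5,5.5,5.5,5.5,5.5]
  delta_pos:
    - [0,0,0]
    - [0,0,0]
    - [0,0,0]
    - [0,0,0]
    - [0,0,0]
  twist: [-10.7,-10.7,-10.7,-10.7,-10.7]

```text
time: 42.0
ee_pos: [0.6156, 0.219, 0.1863]
eef_rot: [-0.0, 0.125, 0.992, 0.001]
wrist_force: [-0.8, 0.9, -0.9]
width: 0.0554
grip_force: 0.0
```

```bash
python3 -c "
from plan import *
plan([*cw(0,138),.2])"
```

```text
yaw 165.6 pos [0.6156 0.219  0.1863] q [0.24 0.39 0.4  1.59 0.   0.49] F [-0.8  0.9 -0.9] delta tool cm [12.37 11.61 -1.37]
```

Emit:
arm_command:
  hand: [5,5,5,5,5]
  delta_pos:
    - [0,0,0]
    - [3.37,4.52,0]
    - [3.37,4.52,0]
    - [3.37,4.52,0]
    - [0,0,0]
  twist: [-10.2,0,0,0,0]

```text
time: 42.62
ee_pos: [0.5229, 0.3657, 0.1865]
eef_rot: [-0.0, 0.036, 0.999, 0.001]
wrist_force: [-0.4, -0.3, -0.2]
width: 0.0501
grip_force: 0.0
```

```bash
python3 -c "
from meas import *
from plan import *
plan([.5245,.362,.068])
bottles((.35,.7,.1,.3))
s=snap('side'); save('tw5',s['image'][210:330,190:350],4.5)"
```

```text
yaw 175.8 pos [0.5229 0.3657 0.1865] q [0.5  0.34 0.35 1.58 0.   0.58] F [-0.4 -0.3 -0.2] delta tool cm [-0.19 -0.36 11.85]
top a px [199. 172.] n 156 mean [0.6144 0.2165 0.0993] circ [0.6148 0.2164] 0.0194
top b px [197. 197.] n 159 mean [0.5472 0.2207 0.0987] circ [0.5481 0.2217] 0.02
top c px [192. 250.] n 162 mean [0.4095 0.231  0.0988] circ [0.4099 0.2317] 0.0193
top d px [194. 223.] n 167 mean [0.4795 0.2254 0.0987] circ [0.4789 0.2268] 0.0203
side a px [236. 258.] n 98 mean [0.6174 0.2187 0.0979] circ [0.6157 0.2182] 0.0226
side b none
side c px [307. 271.] n 138 mean [0.4091 0.237  0.0974] circ [0.411  0.2338] 0.0215
side d px [283. 267.] n 139 mean [0.4798 0.2303 0.0971] circ [0.4805 0.2276] 0.0225
```

View pics/tw5.png

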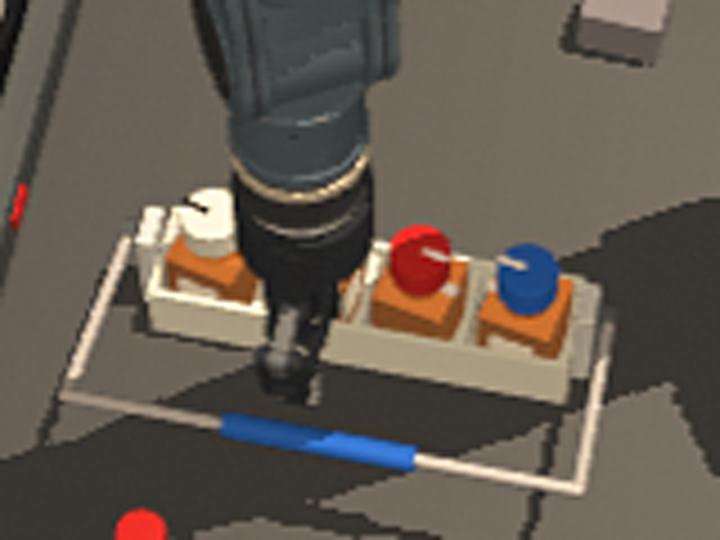

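White is down in cell 3. The cap torque hit its stop and its black line points along +x at the hidden mark side. All four bottles are down, so the handle is next.

Emit:
arm_command:
  hand: [5,5,5,5,5]
  delta_pos:
    - [-0.15,-0.3,0]
    - [0,0,4]
    - [0,0,4]
    - [0,0,3]
    - [0,0,1.1]
  twist: [0,0,0,0,0]

```text
time: 43.4
ee_pos: [0.5261, 0.3562, 0.0624]
eef_rot: [-0.002, 0.041, 0.999, -0.001]
wrist_force: [-0.1, -0.3, 0.2]
width: 0.0502
grip_force: 0.0
```

Emit:
arm_command:
  hand: [0,0,0,0,0]
  delta_pos:
    - [0,0,0]
    - [0,0,0]
    - [0,0,0]
    - [0,0,0]
    - [0,0,0]
  twist: [0,0,0,0,0]
  force: 30

```text
time: 44.02
ee_pos: [0.5283, 0.3606, 0.0673]
eef_rot: [0.002, 0.039, 0.999, 0.002]
wrist_force: [1.8, 4.2, -0.5]
width: 0.0148
grip_force: 29.7
```

```bash
python3 -c "
from plan import *
plan([.5245,.362,.068])"
```

```text
yaw 175.5 pos [0.5283 0.3606 0.0673] q [0.49 0.36 0.14 1.34 0.   0.57] F [ 1.8  4.2 -0.5] delta tool cm [ 0.39  0.11 -0.07]
```

Emit:
arm_command:
  hand: [0,0,0,0,0]
  delta_pos:
    - [0,-0.63,-2.36]
    - [0,-1.04,-2.21]
    - [0,-1.4,-2.0]
    - [0,-1.72,-1.72]
    - [0,-2.0,-1.4]
  twist: [0,0,0,0,0]

```text
time: 44.65
ee_pos: [0.5236, 0.2961, 0.1684]
eef_rot: [0.004, 0.038, 0.999, 0.007]
wrist_force: [-0.3, 9.3, 8.6]
width: 0.0147
grip_force: 29.2
```

Emit:
arm_command:
  hand: [0,0,0,0,0]
  delta_pos:
    - [0,-2.21,-1.04]
    - [0,-2.36,-0.63]
    - [0,-2.43,-0.21]
    - [0,-2.43,0.21]
    - [0,-1.19,0.27]
  twist: [0,0,0,0,0]

```text
time: 45.28
ee_pos: [0.5152, 0.1841, 0.1791]
eef_rot: [0.003, 0.04, 0.999, 0.001]
wrist_force: [3.7, 0.6, 5.6]
width: 0.0145
grip_force: 32.7
```

```bash
python3 -c "
from plan import *
plan([*cw(0,-36.2),.18])"
```

```text
yaw 175.4 pos [0.5152 0.1841 0.1791] q [ 0.22  0.09  0.04  1.51 -0.    0.3 ] F [3.7 0.6 5.6] delta tool cm [ 0.37  0.4  -0.09]
```

Emit:
arm_command:
  hand: [5,5,5,5,5]
  delta_pos:
    - [0,0,0]
    - [0,-0.8,0.2]
    - [0,0,0]
    - [0,0,-3]
    - [0,0,-4]
  twist: [0,0,0,0,0]

```text
time: 45.9
ee_pos: [0.511, 0.177, 0.2427]
eef_rot: [-0.003, 0.04, 0.999, -0.001]
wrist_force: [1.8, -0.3, 0.1]
width: 0.05
grip_force: 0.0
```

Emit:
arm_command:
  hand: [5,5,5,5,5]
  delta_pos:
    - [0,0,-4]
    - [5,-3,-1]
    - [5,-3,0]
    - [4,-3,0]
    - [0,0,0]
  twist: [0,0,0,0,0]

```text
time: 46.52
ee_pos: [0.3633, 0.0977, 0.2946]
eef_rot: [0.0, 0.04, 0.999, -0.0]
wrist_force: [0.2, -1.3, -0.1]
width: 0.0502
grip_force: 0.0
```

```bash
python3 -c "
from meas import *
from plan import *
plan([.5,.2,.2])
bottles((.35,.7,.1,.3))
for n in ('top','side'):
  s=snap(n);P=cloud(s);hsv=cv2.cvtColor(s['image'],cv2.COLOR_RGB2HSV)
  m=(hsv[...,0]>100)&(hsv[...,0]<125)&(hsv[...,1]>120)&(P[...,2]>.12)&(P[...,2]<.25)&(P[...,1]>0)&(P[...,1]<.4)
  print(n,m.sum(),P[m].mean(0)); 
print(cw(0,-47.9))
save('end',s['image'][170:330,170:370],3.7)"
```

```text
yaw 175.4 pos [0.3633 0.0977 0.2946] q [ 0.08 -0.31 -0.09  1.79 -0.    0.17] F [ 0.2 -1.3 -0.1] delta tool cm [-12.8   11.3    9.46]
top a px [199. 172.] n 156 mean [0.6144 0.2165 0.0992] circ [0.6149 0.2167] 0.0194
top b px [197. 197.] n 160 mean [0.5472 0.2206 0.0989] circ [0.5483 0.2216] 0.0199
top d px [194. 223.] n 169 mean [0.4796 0.2253 0.0988] circ [0.479  0.2263] 0.0198
side a px [237. 258.] n 112 mean [0.6146 0.2184 0.0977] circ [0.6172 0.2158] 0.0233
side b px [259. 263.] n 135 mean [0.5482 0.2253 0.0974] circ [0.5486 0.2244] 0.0222
side c px [307. 272.] n 140 mean [0.4094 0.2364 0.0974] circ [0.4106 0.2319] 0.0222
side d px [283. 267.] n 142 mean [0.4805 0.2307 0.0973] circ [0.4789 0.2285] 0.0221
top 288 [0.51099698 0.17564835 0.19808551]
side 223 [0.51019579 0.18015018 0.19696867]
[0.51099189 0.17672864]
```

View pics/end.png

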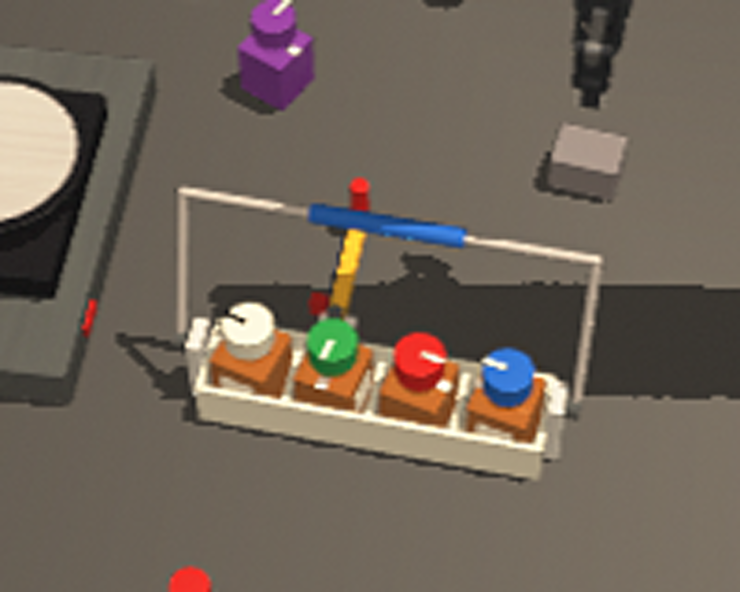

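The picture shows the handle seated, with its grip at the computed seat (0.511, 0.177). The leg is out, all four bottles are down with their lines at the marks, and the gripper is clear. Handing in.

```bash
python3 -c "
from plant import *
print(job_done())"
```

```text
the job is handed in; nothing more can be done
None
```

The carrier is ready and handed in at about 47 s: leg seated, all four amber bottles fully down and caps tight (the white cap's mark was hidden, so I judged it by stop torque and line direction), handle seated; no verdict was returned.

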